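# Wedge the rocking light box level

## Task

The tracing light box rocks because its red foot is too short. Push the blue wedge along the table, thin edge first, under the red foot until the box sits level and no longer rocks; then press down with a fingertip on the green dot at the opposite corner to check that it stays level. Push and press only, lift nothing, leave the light box where it stands, and do not disturb the art materials around it.

Things in the scene. Friction and masses are not known exactly. Their poses are not given: they have to be found in the camera images.
- lightbox: grey tracing light box, white panel, loose, about 1.8 kg. Case 200 (own x) by 230 (own y) mm, underside 24, top 54 mm above the origin, which is the case's centre at the level of the good feet's soles; z up out of the panel. Four domed feet (12 mm radius) under aluminium ears (to 49 mm high, reaching to y = +-148) at x = +-70, y = +-130 mm. At first it leans 0.07 rad onto its red foot.
- short_foot (a point): lowest point of the red foot (red screw head above it), which is 9 mm shorter than the three black ones; at x = -70, y = +130, z = 9 mm in the light box's frame, same axes. On the table at first, so the foot diagonally opposite hangs 9 mm up. The box is level when this point is carried 9 mm above the table. Clear to approach from outside along the box's -y.
- press_spot (a point): centre of the top of the green dot (32 mm across, 3 mm thick) on the case at the corner opposite the red foot, x = 78, y = -92, z = 57 mm in the light box's frame, same axes
- foot_opposite (a point): lowest point of the black foot diagonally opposite the red one, at x = 70, y = -130, z = 0 in the light box's frame, same axes; it hangs 9 mm above the table at first and touches it when the box is level
- foot_front (a point): lowest point of the black foot at x = -70, y = -130, z = 0 in the light box's frame, same axes; it should stand on the table
- foot_left (a point): lowest point of the black foot at x = 70, y = 130, z = 0 in the light box's frame, same axes; it should stand on the table
- wedge: blue wedge, loose, 60 g, 110 mm long, 46 wide, 20 high at its square upright back, sloping evenly to a thin edge. Origin: centre of its underside; x towards the thin edge, z up. Lies flat, thin edge roughly towards the red foot, 25 to 80 mm short of it, askew. About 4 to 8 N push it under. The box is level when the thin edge is some 45 mm past the foot's middle and stays so when let go; pushing on, with some 10 N, only shoves the whole box along.
- paint_a: red paint bottle, 56 mm across, about 150 mm tall, leave alone; origin at the centre of its underside
- paint_b: blue paint bottle, same size, leave alone; origin at the centre of its underside
- paint_c: yellow paint bottle, same size, leave alone; origin at the centre of its underside
- brush_jar: white jar with brushes, 76 mm across, 220 mm tall with the brushes, leave alone; origin at the centre of its underside
- tape: roll of masking tape lying flat, 90 mm across, 24 mm high, leave alone; origin at the centre of its underside
- brush: brush lying on the table, 180 mm long along its x, leave alone; origin below its middle
- brayer: ink roller lying on the table, rubber roller 90 mm wide at its +x end, handle to -x, about 200 mm long, 35 mm high, leave alone; origin under the neck
Not all that is in view belongs to the job. Several things have the shape of the wedge; the one meant has the colours described above.

How it is judged:
On the way, in this order (a step that is already met when the one before it is completed fails the run):
1. the wedge carries the red foot and the light box is level (height (world z) of each of foot_opposite, foot_front, foot_left below 0.002 m and contact force between wedge and lightbox above 0.5 N), for 0.2 s.
2. a fingertip presses on the green dot and the light box stays level (contact force between the fingers and lightbox above 1.5 N and horizontal distance between the grasp point and press_spot below 0.04 m and height (world z) of the grasp point above 0.05 m and height (world z) of each of foot_opposite, foot_front, foot_left below 0.002 m), for 0.1 s.
At the end, for the whole second after the job is handed in: the light box is level with its three black feet on the table (each within 2 mm) and its red foot resting on the wedge (over 0.5 N), the wedge flat on the table with its centre within 40 mm of the foot, the light box within 25 mm of where it stood, both at rest and let go (all of step 1 and horizontal distance between wedge and short_foot below 0.04 m and distance of lightbox from where it was at the start of the episode below 0.025 m and angle between wedge's own z axis and vertical below 0.05 rad and linear speed of each of lightbox, wedge below 0.01 m/s); the robot touches nothing.
It fails at once if the wedge is lifted or tipped up off the table (over 12 mm, or 0.25 rad) (height (world z) of wedge above 0.012 m or angle between wedge's own z axis and vertical above 0.25 rad).
It fails at once if the light box is lifted or shoved (over 15 mm up, 40 mm along, or tipped over 0.15 rad) (height (world z) of lightbox above 0.015 m or distance of lightbox from where it was at the start of the episode above 0.04 m or angle between lightbox's own z axis and vertical above 0.15 rad).
It fails at once if one of the art materials is moved by more than 30 mm (distance of any of paint_a, paint_b, paint_c, brush_jar, tape, brush, brayer from where it was at the start of the episode above 0.03 m).
It also fails if it takes over 48 s, if anything falls off the work surface, if the arm or the gripper's body presses on something with over 40 N, if the wrist force passes 120 N, or if a joint passes its speed limit or range.

## Robot

A 6-joint arm with a two-finger parallel gripper is mounted at the origin on the work surface. World frame = base frame: x ahead of the robot, y to its left, z up, the work surface at z = 0. Lengths are in m, angles in rad, forces in N, time in s.
With the tool pointing down it reaches from about 0.375 to 0.9 m from the base axis. Payload 3.1 kg.
Tool frame: the origin (TCP) lies midway between the tips of the shut fingers; the grasp point (between the pads) lies manip.grip_depth behind it (manip.grip_depth is the distance from the TCP to the grasp point, in m); z points along the fingers, y is the direction in which the jaws open and shut (so a half turn about z gives the same grasp; the last joint's range is limited). The gripper opens to 85 mm and grips with 20 to 120 N. Pads are 22 mm wide; open, the fingers measure 114 mm over their backs; the gripper's body (76 mm by 85 mm) begins 54 mm behind the grasp point. The pads swing forward as they close: fully open they stand 13 mm farther back than shut.
Start: joints at [0.987, 0.527, 1.433, -0, 1.181, -0.178], TCP at [0.247, 0.574, 0.21] pointing down, gripper open.
Joint ranges: [-3.08, 3.08], [-0.75, 2.2], [0.22, 2.44], [-1.43, 4.57], [0, 2.65], [-2.85, 2.85]. Speed limits (rad/s): [2.79, 2.79, 3.14, 3.14, 3.14, 3.14].

## Interface

Orientations are given as a unit quaternion [x, y, z, w].
In Python, from station import manip, vision gives the robot as it stands.
- The arm moves only by the shell command python3 -m crank 'ROWS' [FORCE]. ROWS is JSON, a list of rows, each an object with "grip": the closure, from 0 (fully open) to 1 (shut); "offset": the shift along the tool's x, y, z in mm, a list of three; "angular": the turn, a rotation vector about the tool's x, y, z in degrees, a list of three. A call has 1 to 10 rows; each row is the pose to reach, as a shift and turn from the pose commanded when the call began, along the tool's axes at that moment; what a row does not reach only later rows make up. A row lasts 1/10 s, in which the tool goes at most 50 mm and 8.59 degrees, less where a joint would pass 70% of its speed; a pose out of reach is approached as far as the arm can. A call with a gripper value outside its range is refused whole. The fingers move at their own pace and stop on an object; FORCE is the grip in N (left out, the last holds). Time passes only in rows, so rows that repeat a pose let the fingers close. It gives the time, the measured TCP pose, the force and the opening at its end, in the units of the state.
- manip.sense(): the state, without advancing time (a new reading comes with each control period).
- vision.snapshot(name): name is "scene" or "top" or "wrist"; returns a dict with "pixels" (400x640x3 uint8, red, green, blue), "intrinsics" (3x3 intrinsics, pixels), "dist" ([k1, k2, p1, p2, k3] as OpenCV has them; the pictures are not rectified), "R" (3x3) and "t" (3): a world point X has camera coordinates R X + t. Camera axes: x right, y down, z forward; pixel columns grow to the right and rows downward; lengths in m; the calibration is good to about 2 mm. A picture is of the moment at which its call begins. There is no depth.
- manip.sign_off(): hands the job in, once; it reports no verdict.
The state is a dict: "t": time; "q": joint angles; "qd": joint speeds; "tau": joint torques, N m; "tcp_pos": TCP position; "tool_rot": TCP orientation; "force": force on the tool from outside, world axes, zero at the start; "ft_torque": the same for the moment, N m; "finger_gap": opening from 0.0 (shut) to 1.0 (fully open).
Only numpy, scipy, OpenCV 4.12 (cv2) and the standard library are available. Lean on these libraries where they do the work, as an engineer would, in place of code of your own. Each camera call takes 0.05 s, during which the arm holds its last target.

## Working session

There is one attempt and no reset: what is moved stays moved. The work goes in short steps, Python scripts to look and compute and a shell command to move; the robot and the scene stay as the last step left them, time stands still between calls to the robot, and variables do not carry over. Pictures are saved under pics/ and viewed, and the job is handed in when it is done.

```bash
ls; mkdir -p pics; python3 - <<'E'
from station import manip, vision
import cv2
print(manip.sense(), manip.grip_depth)
for n in ["scene","top","wrist"]:
    s=vision.snapshot(n); cv2.imwrite(f"pics/{n}0.png",s["pixels"][:,:,::-1])
    print(n,s["intrinsics"],s["dist"],s["R"],s["t"])
E
```

```text
pics
{'t': 0.0, 'q': array([ 9.86481385e-01,  5.28504692e-01,  1.43390765e+00, -1.10105855e-05,
        1.18140744e+00, -1.78513423e-01]), 'qd': array([ 0.00209275, -0.00125836, -0.00091184,  0.00104085, -0.00051966,
        0.00065384]), 'tau': array([-7.99273621e-04, -4.42352557e+01, -1.78021306e+01, -2.41771577e-04,
        8.50607583e-03,  2.50648202e-05]), 'tcp_pos': array([0.24627451, 0.57359643, 0.20940831]), 'tool_rot': array([ 2.01509251e-01,  9.79485978e-01, -1.03543640e-03, -4.09780329e-04]), 'force': array([ 0.17584112, -0.84819765,  0.41384109]), 'ft_torque': array([0.00177459, 0.03686084, 0.03863495]), 'finger_gap': 1.0023961563956956} 0.0187
scene [[429.86134119   0.         322.90863665]
 [  0.         429.86134119 200.44636889]
 [  0.           0.           1.        ]] [-0.07528176  0.          0.          0.          0.        ] [[ 0.84380841  0.53662498 -0.00458246]
 [ 0.44688985 -0.7073821  -0.54763129]
 [-0.29711418  0.46004803 -0.83670722]] [-0.46054406 -0.19787574  1.57123997]
top [[400.29733891   0.         320.32594863]
 [  0.         400.29733891 200.1894107 ]
 [  0.           0.           1.        ]] [0.00381454 0.         0.         0.         0.        ] [[ 6.42630029e-02 -9.97932829e-01  5.78729077e-04]
 [-9.74874626e-01 -6.29020681e-02 -2.13688542e-01]
 [ 2.13283215e-01  1.31680791e-02 -9.76901670e-01]] [-0.02189604  0.55904027  0.95783569]
wrist [[309.70004095   0.         321.28378706]
 [  0.         309.70004095 199.57630395]
 [  0.           0.           1.        ]] [-0.03746552  0.          0.          0.          0.        ] [[ 0.39560736  0.91841825 -0.00165499]
 [ 0.88372235 -0.38017029  0.27295669]
 [ 0.25005923 -0.10944623 -0.9620249 ]] [-0.62402849 -0.03527431  0.37972229]
```

View pics/scene0.png

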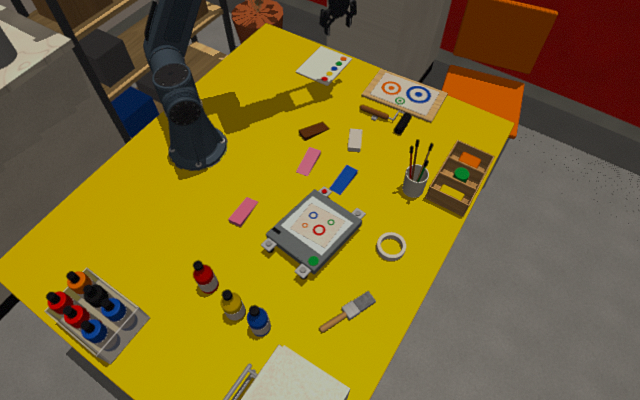

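View pics/top0.png

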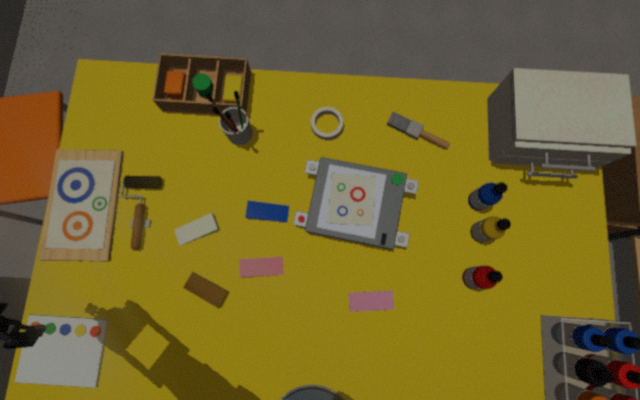

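View pics/wrist0.png

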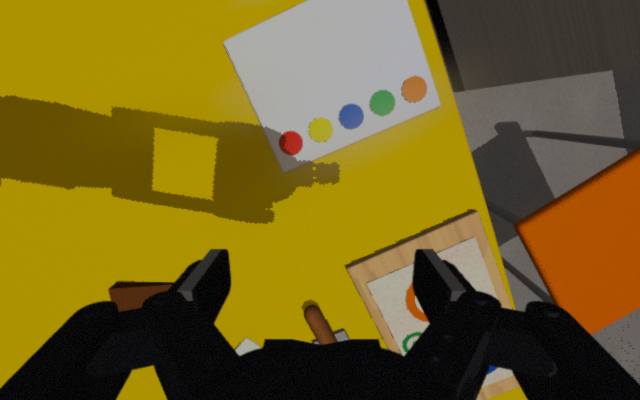

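Wedge candidates in the top view are blue (267,211), pink (262,267), pink (371,300), white (197,229) and brown (206,289). The only blue one is at (267,211), or (344,179) in the scene view. The red screw is at (301,219) and the green dot at (398,179). Next I'll check this in a close crop and measure.

```bash
cat > h.py <<'E'
import numpy as np, cv2
from station import manip, vision
def ray(s,uv):
    p=cv2.undistortPoints(np.array(uv,float).reshape(-1,1,2),s["intrinsics"],s["dist"]).reshape(-1,2)
    d=np.c_[p,np.ones(len(p))]@s["R"]; c=-s["R"].T@s["t"]; return c,d
def onz(s,uv,z):
    c,d=ray(s,uv); return c+d*((z-c[2])/d[:,2])[:,None]
def tri(s1,u1,s2,u2):
    c1,d1=ray(s1,[u1]);c2,d2=ray(s2,[u2]);d1=d1[0];d2=d2[0]
    k=np.linalg.lstsq(np.c_[d1,-d2],c2-c1,rcond=None)[0]
    a=c1+k[0]*d1;b=c2+k[1]*d2; return (a+b)/2,np.linalg.norm(a-b)
def mask(s,col):
    h=cv2.cvtColor(s["pixels"],cv2.COLOR_RGB2HSV);H,S,V=cv2.split(h)
    r={'blue':(H>105)&(H<128)&(S>150)&(V>50),'red':((H<8)|(H>172))&(S>140)&(V>70),'green':(H>45)&(H<80)&(S>120)&(V>50)}[col]
    return r.astype(np.uint8)*255
def blobs(s,col,mn=8):
    n,l,st,c=cv2.connectedComponentsWithStats(mask(s,col))
    return [(c[i].round(1).tolist(),int(st[i,4]),l==i) for i in range(1,n) if st[i,4]>=mn]
def proj(s,X):
    r=cv2.Rodrigues(s["R"])[0]; return cv2.projectPoints(np.array(X,float).reshape(-1,1,3),r,s["t"],s["intrinsics"],s["dist"])[0].reshape(-1,2)
E
python3 - <<'E'
from h import *
S={n:vision.snapshot(n) for n in["top","scene"]}
for n in S:
    for c in['blue','red','green']:
        print(n,c,[(b[0],b[1]) for b in blobs(S[n],c)])
    b=min(blobs(S[n],'blue',100),key=lambda b:np.hypot(*(np.array(b[0])-((267,211) if n=='top' else (344,179)))))
    cn=max(cv2.findContours(b[2].astype(np.uint8),0,1)[0],key=cv2.contourArea)
    for f in (0.03,):
        a=cv2.approxPolyDP(cn,f*cv2.arcLength(cn,True),True).reshape(-1,2); print(n,a.tolist(),onz(S[n],a,0).round(4).tolist(),onz(S[n],a,0.02).round(4).tolist())
    print(cv2.minAreaRect(cn))
im=S['top']['pixels'][140:260,230:430,::-1]; cv2.imwrite('pics/c1.png',cv2.resize(im,None,fx=4,fy=4,interpolation=2))
im=S['scene']['pixels'][150:290,250:390,::-1]; cv2.imwrite('pics/c2.png',cv2.resize(im,None,fx=4,fy=4,interpolation=2))
E
```

```text
top blue [([488.4, 193.9], 240), ([75.3, 199.3], 27), ([266.7, 211.2], 595), ([591.5, 338.3], 304), ([624.1, 341.0], 316)]
top red [([357.3, 193.7], 72), ([301.0, 218.6], 25), ([483.0, 276.9], 272), ([94.2, 330.7], 62), ([627.6, 375.0], 338), ([631.8, 398.6], 15)]
top green [([200.8, 81.7], 258), ([397.0, 178.8], 102), ([49.7, 328.1], 60)]
top [[248, 203], [247, 216], [286, 219], [287, 207]] [[0.5522, 0.2088, 0.0], [0.5167, 0.2079, 0.0], [0.5153, 0.1031, 0.0], [0.548, 0.1031, 0.0]] [[0.5482, 0.2049, 0.02], [0.5134, 0.2039, 0.02], [0.512, 0.1012, 0.02], [0.5441, 0.1012, 0.02]]
((266.9461975097656, 211.4307861328125), (39.69111251831055, 15.256272315979004), 7.125016689300537)
scene blue [([333.9, 68.1], 14), ([134.3, 109.5], 1338), ([418.2, 94.2], 104), ([418.2, 93.7], 17), ([343.4, 179.3], 351), ([114.3, 310.3], 305), ([257.7, 319.7], 254), ([95.3, 331.8], 328)]
scene red [([320.1, 1.9], 68), ([452.9, 24.3], 769), ([591.0, 55.4], 10823), ([324.2, 78.4], 20), ([410.2, 171.4], 24), ([323.9, 190.6], 17), ([318.7, 229.5], 60), ([203.6, 275.5], 261), ([208.3, 291.7], 12), ([58.7, 302.7], 227), ([75.8, 315.4], 305)]
scene green [([338.3, 63.1], 15), ([461.6, 173.3], 157), ([312.9, 260.4], 84)]
scene [[347, 165], [330, 188], [338, 193], [356, 172]] [[0.5079, 0.2186, 0.0], [0.5095, 0.1022, 0.0], [0.5433, 0.0991, 0.0], [0.5503, 0.2087, 0.0]] [[0.5151, 0.2047, 0.02], [0.5167, 0.0903, 0.02], [0.55, 0.0873, 0.02], [0.5569, 0.195, 0.02]]
((343.34002685546875, 179.38002014160156), (12.20000171661377, 30.200002670288086), 36.869895935058594)
```

View pics/c1.png

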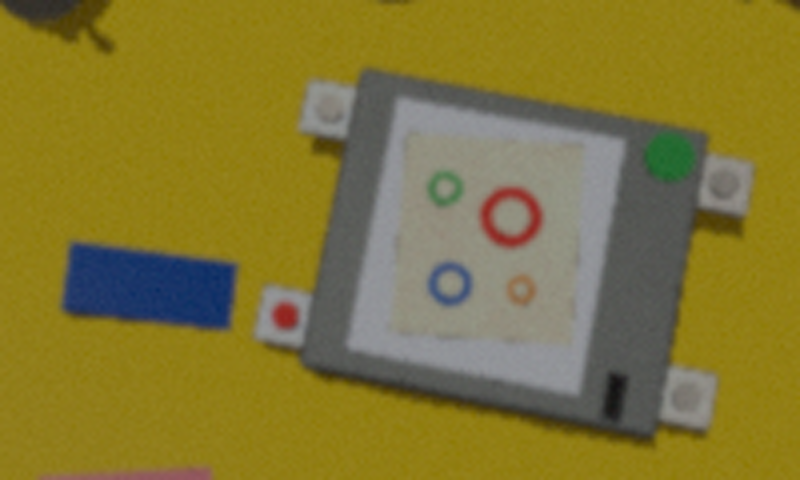

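View pics/c2.png

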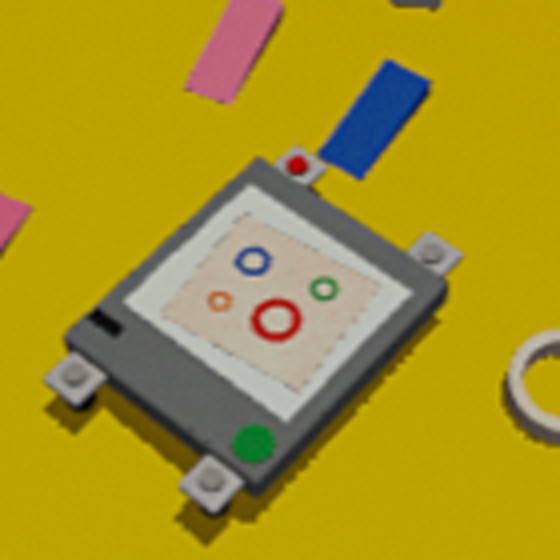

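The crops show the blue wedge with its back at the left (top-view pixel x≈247) and its thin edge at x≈287, facing the red-screw ear at (301,219). The green dot is at the diagonally opposite corner (397,179).

```bash
cat > box.py <<'E'
from h import *
def box(top,scene):pass
E
python3 - <<'E'
from h import *
T=vision.snapshot("top");C=vision.snapshot("scene")
P={'red':((301.0,218.6),(323.9,190.6)),'left':((312.3,166.8),(357.8,213.3)),'opp':((410.8,185.8),(302.6,269.8)),'front':((401.5,238.7),(268.6,243.6)),'dot':((397.0,178.8),(312.9,260.4))}
for k,(a,b) in P.items():
    X,e=tri(T,a,C,b); print(k,X.round(4),round(e,4))
# fit box: known points in frame; pose yaw+tilt, from triangulated
m=np.array([[-70,130,50],[70,130,50],[70,-130,50],[-70,-130,50],[78,-92,57]])/1000
w=np.array([tri(T,*[P[k][0]],C,P[k][1])[0] for k in P])
A=m-m.mean(0);B=w-w.mean(0)
U,_,V=np.linalg.svd(A.T@B);D=np.diag([1,1,np.linalg.det(V.T@U.T)]);R=V.T@D@U.T;t=w.mean(0)-R@m.mean(0)
print(R.round(3),t.round(4),'yaw',np.degrees(np.arctan2(R[1,0],R[0,0])))
print('sf',R@[-.07,.13,.009]+t,'dot',R@[.078,-.092,.057]+t,'resid',np.linalg.norm(w-m@R.T-t,axis=1).round(4))
# wedge: subpixel edge fit: lines by silhouettes top (thin edge z=0, back top z=.02)
E
```

```text
red [0.5121 0.0605 0.0379] 0.0013
left [0.6513 0.041  0.0432] 0.0008
opp [ 0.6141 -0.2168  0.0521] 0.0001
front [ 0.4764 -0.1975  0.0434] 0.0004
dot [ 0.6267 -0.1793  0.0634] 0.0019
[[ 0.988  0.14  -0.059]
 [-0.138  0.99   0.041]
 [ 0.064 -0.032  0.997]] [ 0.5663 -0.0802 -0.0049] yaw -7.95370689126947
sf [ 0.51485837  0.05851995 -0.00456237] dot [ 0.62715665 -0.17963705  0.05995383] resid [0.0017 0.0022 0.0016 0.0015 0.0035]
```

```bash
python3 - <<'E'
from h import *
T=vision.snapshot("top");C=vision.snapshot("scene")
o=lambda L,ox,oy:[(x/4+ox-.375,y/4+oy-.375) for x,y in L]
# back1,back2,thin2,thin1
for s,L in((T,o([(70,243),(63,313),(230,328),(237,263)],230,140)),):
    b=onz(s,L[:2],.02);f=onz(s,L[2:],0)
    print(b.round(4),f.round(4)); bm=b.mean(0)[:2];fm=f.mean(0)[:2];d=fm-bm
    print('back',bm,'thin',fm,'len',np.linalg.norm(d),'heading',np.degrees(np.arctan2(d[1],d[0])))
L=o([(388,60),(430,81),(362,180),(319,156)],250,150)
b=onz(C,L[:2],.02);f=onz(C,L[2:],0);print('scene',b.mean(0),f.mean(0), np.linalg.norm(b[0]-b[1]),np.linalg.norm(f[0]-f[1]))
print('jar/white/brayer/tape',onz(T,[(237,130),(197,229),(140,222),(327,123)],0.02).round(3))
print('brush tip',onz(T,[(238,95)],.22))
q=manip.sense();print(q['tcp_pos'],q['t'])
E
```

```text
[[0.5551 0.2079 0.02  ]
 [0.5081 0.2077 0.02  ]] [[0.5084 0.0995 0.    ]
 [0.5528 0.0985 0.    ]]
back [0.53162891 0.2077951 ] thin [0.53058618 0.0989864 ] len 0.1088136898464383 heading -90.54905509231415
scene [0.53437805 0.20524938 0.02      ] [0.53094003 0.0980791  0.        ] 0.042387587368072785 0.04378991752084214
jar/white/brayer/tape [[0.751 0.256 0.02 ]
 [0.471 0.33  0.02 ]
 [0.48  0.481 0.02 ]
 [0.787 0.01  0.02 ]]
brush tip [[0.75579763 0.21368475 0.22      ]]
[0.24666527 0.57417816 0.21032582] 0.45
```

```bash
cat > go.py <<'E'
from h import *
from scipy.spatial.transform import Rotation as Ro
def to(x,y,z,yang=None):
    "tool offset (mm) and z turn (deg) to reach TCP xyz, tool y-axis at world angle yang deg"
    s=manip.sense();R=Ro.from_quat(s['tool_rot']).as_matrix()
    d=R.T@(np.array([x,y,z])-s['tcp_pos'])*1000
    a=np.degrees(np.arctan2(R[1,1],R[0,1]))
    print('tcp',s['tcp_pos'].round(4),'yang',a.round(2),'off',d.round(1),'turn',None if yang is None else round(a-yang,2),'F',s['force'].round(1),'gap',round(s['finger_gap'],3),'t',s['t'])
    print('tilt',np.degrees(np.arccos(-R[2,2])).round(2))
E
python3 -c "
from go import *
to(.533,.25,.21,-1.5)"
```

```text
tcp [0.2467 0.5742 0.2103] yang 66.75 off [-3.911e+02 -1.848e+02  3.000e-01] turn 68.25 F [-0.7  0.4  0.3] gap 1.001 t 0.45
tilt 0.01
```

```bash
python3 -m crank '[{"grip":0.8,"offset":[-45,-20,0],"angular":[0,0,7]},{"grip":0.8,"offset":[-90,-42,0],"angular":[0,0,15]},{"grip":0.8,"offset":[-135,-64,0],"angular":[0,0,23]},{"grip":0.8,"offset":[-180,-85,0],"angular":[0,0,31]},{"grip":0.8,"offset":[-225,-106,0],"angular":[0,0,39]},{"grip":0.8,"offset":[-270,-127,0],"angular":[0,0,47]},{"grip":0.8,"offset":[-315,-149,0],"angular":[0,0,55]},{"grip":0.8,"offset":[-360,-170,0],"angular":[0,0,63]},{"grip":0.8,"offset":[-391,-185,0],"angular":[0,0,68.3]},{"grip":0.8,"offset":[-391,-185,0],"angular":[0,0,68.3]}]' 30; python3 -c "
from go import *
to(.533,.245,.006,-1.5)
s=vision.snapshot('wrist');cv2.imwrite('pics/w1.png',s['pixels'][:,:,::-1])"
```

```text
t: 1.45
tcp_pos: [0.5368, 0.2462, 0.2106]
tool_rot: [0.719, 0.695, 0.001, 0.001]
force: [0.1, 1.4, 0.2]
finger_gap: 0.196
tcp [0.5368 0.2462 0.2106] yang -1.94 off [ -1.2  -4.4 204.6] turn -0.44 F [0.1 1.4 0.2] gap 0.196 t 1.45
tilt 0.18
```

View pics/w1.png

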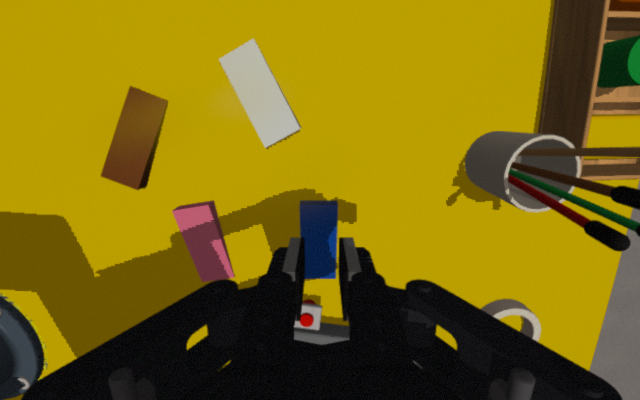

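The wrist view shows the wedge between the fingers, with its back at (302–337,201), its thin edge at (305–336,279) and the red screw at (307,320).

```bash
python3 - <<'E'
from go import *
s=vision.snapshot('wrist')
print(onz(s,[(301.5,201),(337.5,201)],.02).round(4),onz(s,[(305,279),(337,278.5)],0).round(4),onz(s,[(307,320)],.04).round(4))
to(.533,.245,.006,-1.5)
E
```

```text
[[0.5103 0.2157 0.02  ]
 [0.5532 0.2143 0.02  ]] [[0.5081 0.0996 0.    ]
 [0.5516 0.0989 0.    ]] [[0.5109 0.064  0.04  ]]
tcp [0.5331 0.2493 0.2103] yang -1.63 off [-4.300e+00  1.000e-01  2.043e+02] turn -0.13 F [-0.6  0.8  0.1] gap 0.204 t 1.55
tilt 0.04
```

```bash
python3 -m crank '[{"grip":0.8,"offset":[0,0,45],"angular":[0,0,0]},{"grip":0.8,"offset":[0,0,90],"angular":[0,0,0]},{"grip":0.8,"offset":[0,0,135],"angular":[0,0,0]},{"grip":0.8,"offset":[0,0,170],"angular":[0,0,0]},{"grip":0.8,"offset":[0,0,192],"angular":[0,0,0]},{"grip":0.8,"offset":[0,0,203],"angular":[0,0,0]},{"grip":0.8,"offset":[0,0,203],"angular":[0,0,0]}]'; python3 -c "
from go import *
to(.533,.225,.006,-1.5)"
```

```text
t: 2.25
tcp_pos: [0.5311, 0.2508, 0.0062]
tool_rot: [0.716, 0.698, -0.001, -0.001]
force: [0.1, 0.1, 0.5]
finger_gap: 0.197
tcp [0.5311 0.2508 0.0062] yang -1.43 off [-25.7   2.6   0.2] turn 0.07 F [0.1 0.1 0.5] gap 0.197 t 2.25
tilt 0.19
```

```bash
python3 -m crank '[{"grip":0.8,"offset":[-8,0,0],"angular":[0,0,0]},{"grip":0.8,"offset":[-16,0,0],"angular":[0,0,0]},{"grip":0.8,"offset":[-22,0,0],"angular":[0,0,0]},{"grip":0.8,"offset":[-27,0,0],"angular":[0,0,0]},{"grip":0.8,"offset":[-31,0,0],"angular":[0,0,0]},{"grip":0.8,"offset":[-35,0,0],"angular":[0,0,0]},{"grip":0.8,"offset":[-35,0,0],"angular":[0,0,0]}]'; python3 -c "
from go import *
to(.533,.225,.006,-1.5)
for n in ('top','wrist'):
    s=vision.snapshot(n);im=s['pixels'][:,:,::-1]
    if n=='top': im=cv2.resize(im[140:260,220:380],None,fx=4,fy=4,interpolation=2)
    cv2.imwrite('pics/p1%s.png'%n,im)"
```

```text
t: 2.95
tcp_pos: [0.532, 0.2143, 0.0075]
tool_rot: [0.717, 0.697, -0.0, -0.0]
force: [0.5, -0.2, -0.4]
finger_gap: 0.196
tcp [0.532  0.2143 0.0075] yang -1.6 off [10.7  0.7  1.5] turn -0.1 F [ 0.5 -0.2 -0.4] gap 0.196 t 2.95
tilt 0.01
```

View pics/p1wrist.png

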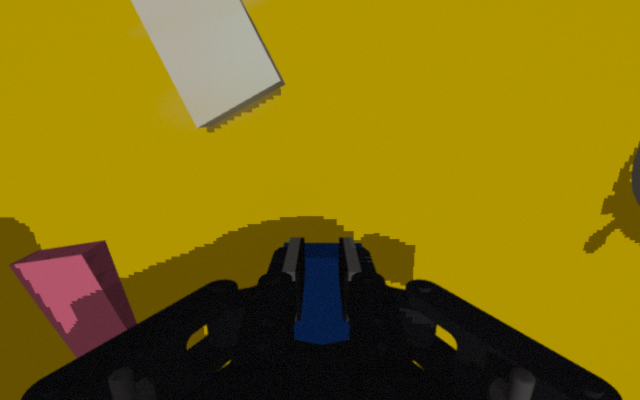

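View pics/p1top.png

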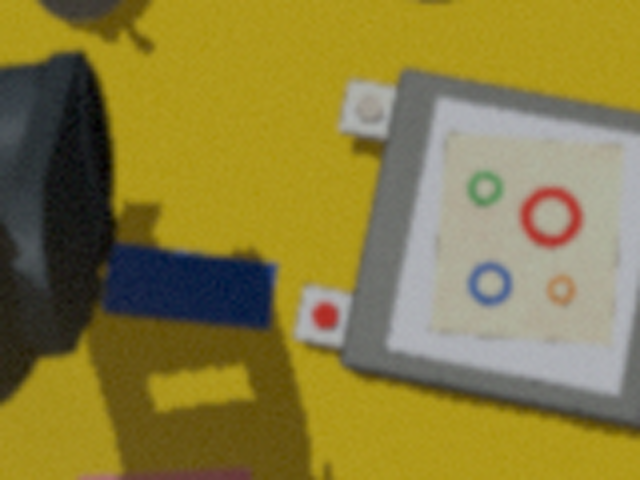

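```bash
python3 -m crank '[{"grip":0.8,"offset":[-4,0,0],"angular":[0,0,0]},{"grip":0.8,"offset":[-8,0,0],"angular":[0,0,0]},{"grip":0.8,"offset":[-11,0,0],"angular":[0,0,1]},{"grip":0.8,"offset":[-14,0,0],"angular":[0,0,2]},{"grip":0.8,"offset":[-17,0,0],"angular":[0,0,3]},{"grip":0.8,"offset":[-20,-1,0],"angular":[0,0,4]},{"grip":0.8,"offset":[-23,-1,0],"angular":[0,0,5]},{"grip":0.8,"offset":[-26,-1,0],"angular":[0,0,5.5]},{"grip":0.8,"offset":[-30,-1,0],"angular":[0,0,5.5]},{"grip":0.8,"offset":[-30,-1,0],"angular":[0,0,5.5]}]'; python3 -c "
from go import *
to(.533,.225,.006,-1.5)
for n in ('top','scene'):
    s=vision.snapshot(n);im=s['pixels'][:,:,::-1]
    im=im[140:260,220:380] if n=='top' else im[130:250,260:420]
    im=cv2.resize(im,None,fx=4,fy=4,interpolation=2)
    cv2.imwrite('pics/p2%s.png'%n,im)"
```

```text
t: 4.05
tcp_pos: [0.5301, 0.1844, 0.0074]
tool_rot: [0.749, 0.662, -0.0, -0.0]
force: [-0.1, 0.2, -0.5]
finger_gap: 0.197
tcp [0.5301 0.1844 0.0074] yang -7.09 off [40.6 -2.2  1.4] turn -5.59 F [-0.1  0.2 -0.5] gap 0.197 t 4.05
tilt 0.01
```

View pics/p2scene.png

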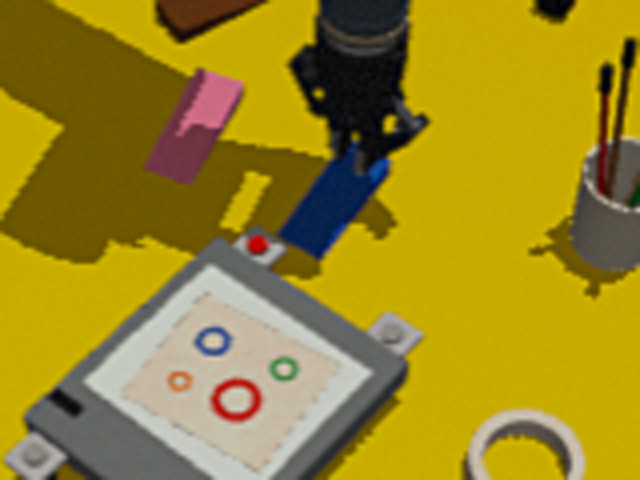

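View pics/p2top.png

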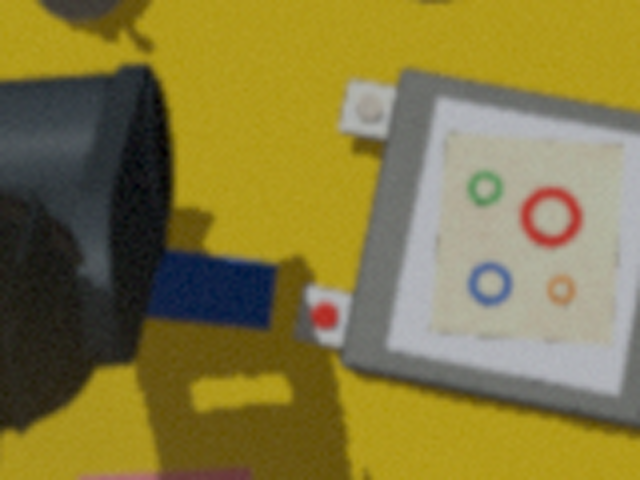

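The wedge has not moved: its thin edge is still at about (273,296) in the crop. I need to see where the fingertips are.

```bash
python3 -c "
from go import *
s=vision.snapshot('wrist');im=s['pixels'][:,:,::-1]
cv2.imwrite('pics/p3w.png',im)
s=manip.sense();print(s['force'],s['ft_torque'])
s=vision.snapshot('scene');print(proj(s,[s0 for s0 in [[.5301,.1844,.0074],[.531,.099,0],[.533,.208,.02]]]))
im=cv2.resize(s['pixels'][150:210,310:390,::-1],None,fx=8,fy=8,interpolation=2);cv2.imwrite('pics/p3s.png',im)"
```

```text
[ 0.67776168 -0.20245204 -0.60303706] [-0.02150693 -0.06070177 -0.0081562 ]
[[347.57351595 172.96183548]
 [334.88225902 191.42932782]
 [351.91031523 166.53890197]]
```

View pics/p3w.png

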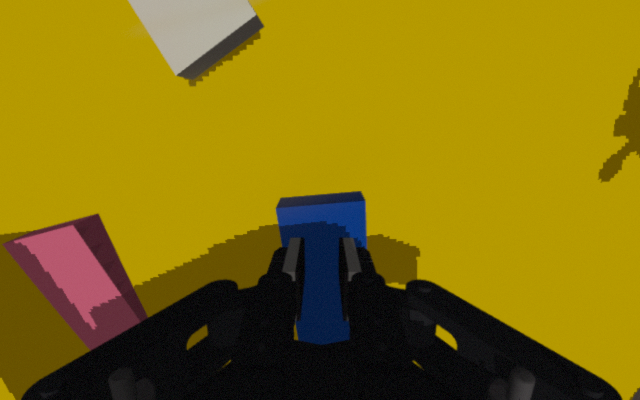

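View pics/p3s.png

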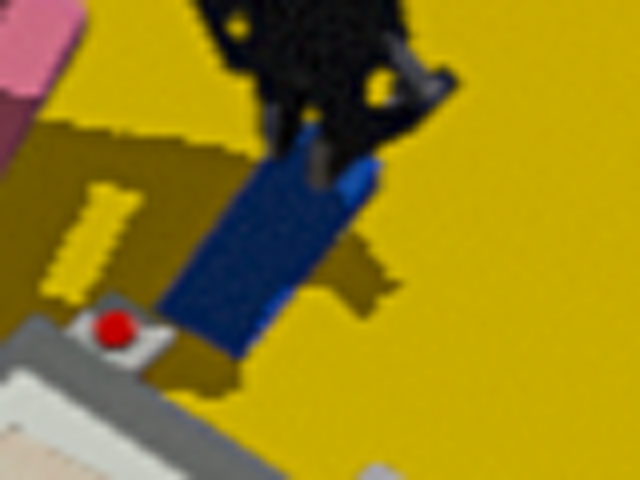

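The fingers passed over the wedge. At this opening the tips stand well above the TCP. I'll retreat, shut the fingers (about 29 mm wide together, tips at the TCP) and try again.

```bash
python3 -m crank '[{"grip":0.8,"offset":[0,0,-15],"angular":[0,0,0]},{"grip":0.8,"offset":[0,0,-30],"angular":[0,0,0]},{"grip":1,"offset":[30,1,-30],"angular":[0,0,-3]},{"grip":1,"offset":[60,1,-30],"angular":[0,0,-5.5]},{"grip":1,"offset":[60,1,-30],"angular":[0,0,-5.5]},{"grip":1,"offset":[60,1,-30],"angular":[0,0,-5.5]}]'; python3 -c "
from go import *
to(.533,.245,.005,-1.5)
s=vision.snapshot('wrist');im=s['pixels'][:,:,::-1]
cv2.imwrite('pics/p4w.png',im)"
```

```text
t: 4.85
tcp_pos: [0.5381, 0.2449, 0.0373]
tool_rot: [0.716, 0.698, -0.0, 0.0]
force: [-1.0, -0.0, -1.2]
finger_gap: 0.001
tcp [0.5381 0.2449 0.0373] yang -1.46 off [-0.  -5.1 32.3] turn 0.04 F [-1.  -0.  -1.2] gap 0.001 t 4.85
tilt 0.03
```

View pics/p4w.png

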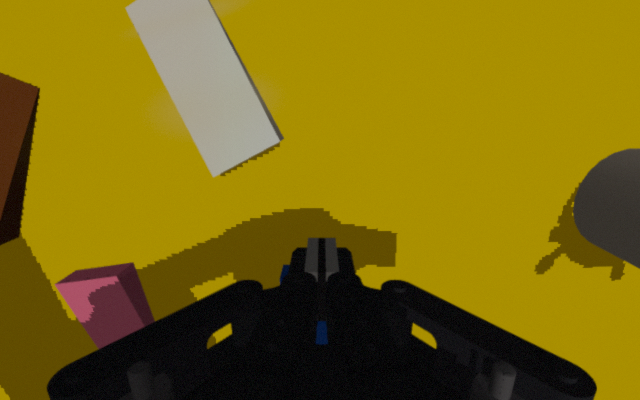

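```bash
python3 -m crank '[{"grip":1,"offset":[0,-5,0],"angular":[0,0,0]},{"grip":1,"offset":[0,-5,15],"angular":[0,0,0]},{"grip":1,"offset":[0,-5,26],"angular":[0,0,0]},{"grip":1,"offset":[0,-5,32],"angular":[0,0,0]},{"grip":1,"offset":[-8,-5,32],"angular":[0,0,0]},{"grip":1,"offset":[-14,-5,32],"angular":[0,0,0]},{"grip":1,"offset":[-19,-5,32],"angular":[0,0,0]},{"grip":1,"offset":[-24,-5,32],"angular":[0,0,0]},{"grip":1,"offset":[-28,-5,32],"angular":[0,0,0]},{"grip":1,"offset":[-28,-5,32],"angular":[0,0,0]}]'; python3 -c "
from go import *
to(.533,.225,.006,-1.5)
s=vision.snapshot('scene')
im=cv2.resize(s['pixels'][150:210,310:390,::-1],None,fx=8,fy=8,interpolation=2);cv2.imwrite('pics/p5s.png',im)"
```

```text
t: 5.9
tcp_pos: [0.5329, 0.2159, 0.0057]
tool_rot: [0.717, 0.697, 0.0, 0.0]
force: [0.7, 0.1, 0.3]
finger_gap: -0.001
tcp [0.5329 0.2159 0.0057] yang -1.6 off [ 9.1 -0.2 -0.3] turn -0.1 F [0.7 0.1 0.3] gap -0.001 t 5.9
tilt 0.02
```

View pics/p5s.png

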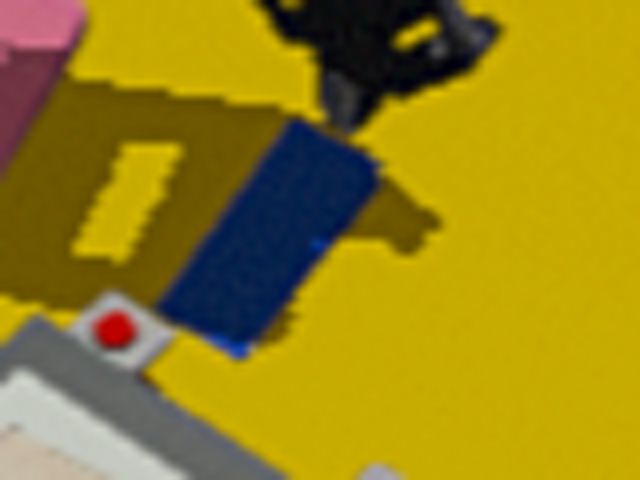

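The finger is now behind the wedge's back edge at (345,130). I'll push and turn.

```bash
python3 -m crank '[{"grip":1,"offset":[-4,0,0],"angular":[0,0,0]},{"grip":1,"offset":[-7,0,0],"angular":[0,0,0]},{"grip":1,"offset":[-10,0,0],"angular":[0,0,1]},{"grip":1,"offset":[-13,0,0],"angular":[0,0,2]},{"grip":1,"offset":[-16,0,0],"angular":[0,0,3]},{"grip":1,"offset":[-19,0,0],"angular":[0,0,4]},{"grip":1,"offset":[-22,-1,0],"angular":[0,0,5]},{"grip":1,"offset":[-25,-1,0],"angular":[0,0,6]},{"grip":1,"offset":[-28,-2,0],"angular":[0,0,6]},{"grip":1,"offset":[-28,-2,0],"angular":[0,0,6]}]'; python3 -c "
from go import *
to(.533,.225,.006,-1.5)
for n in ('top','scene'):
    s=vision.snapshot(n);im=s['pixels'][:,:,::-1]
    im=im[140:260,220:380] if n=='top' else im[150:230,300:400]
    im=cv2.resize(im,None,fx=4 if n=='top' else 6,fy=4 if n=='top' else 6,interpolation=2)
    cv2.imwrite('pics/p6%s.png'%n,im)"
```

```text
t: 6.95
tcp_pos: [0.5297, 0.1882, 0.0054]
tool_rot: [0.752, 0.659, -0.0, -0.0]
force: [0.0, -0.0, 0.9]
finger_gap: 0.0
tcp [0.5297 0.1882 0.0054] yang -7.58 off [36.9 -1.6 -0.6] turn -6.08 F [ 0.  -0.   0.9] gap 0.0 t 6.95
tilt 0.03
```

View pics/p6scene.png

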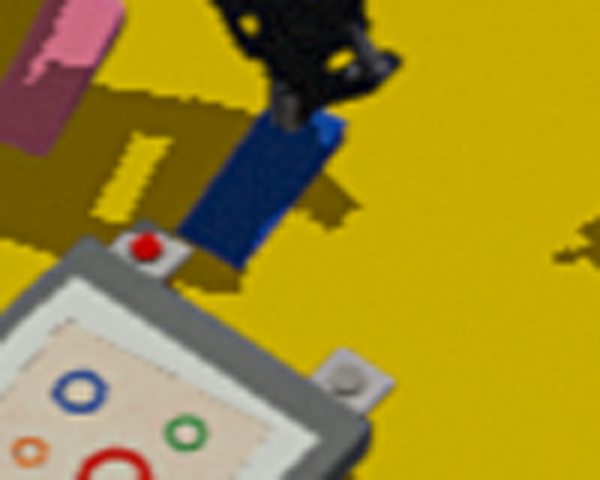

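View pics/p6top.png

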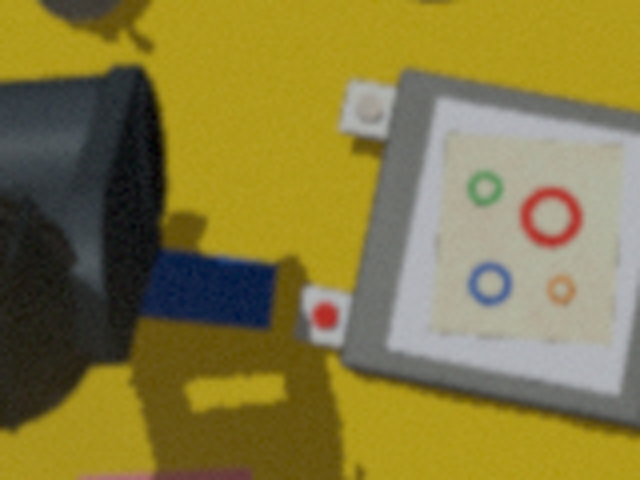

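```bash
python3 -c "
from go import *
s=vision.snapshot('scene');p=manip.sense()['tcp_pos']
for z in (0.005,.02,.03,.04): print(z,(proj(s,[[p[0],p[1],z]])-[300,150])*6+2.5)
w=vision.snapshot('wrist');print(proj(w,[p,[p[0],p[1],.03],[.531,.208,.02],[.531,.208,0],[.531,.099,0]]))
cv2.imwrite('pics/p7w.png',cv2.resize(w['pixels'][160:360,200:440,::-1],None,fx=3,fy=3))
"
```

```text
0.005 [[291.37592639 137.75546573]]
0.02 [[292.52719452 122.08129397]]
0.03 [[293.30501299 111.48549702]]
0.04 [[294.09122476 100.77040911]]
[[320.95511254 237.63528147]
 [320.93349732 256.9725715 ]
 [317.79357182 213.60457356]
 [318.15256023 202.53542013]
 [340.05464632 356.48947166]]
```

View pics/p7w.png

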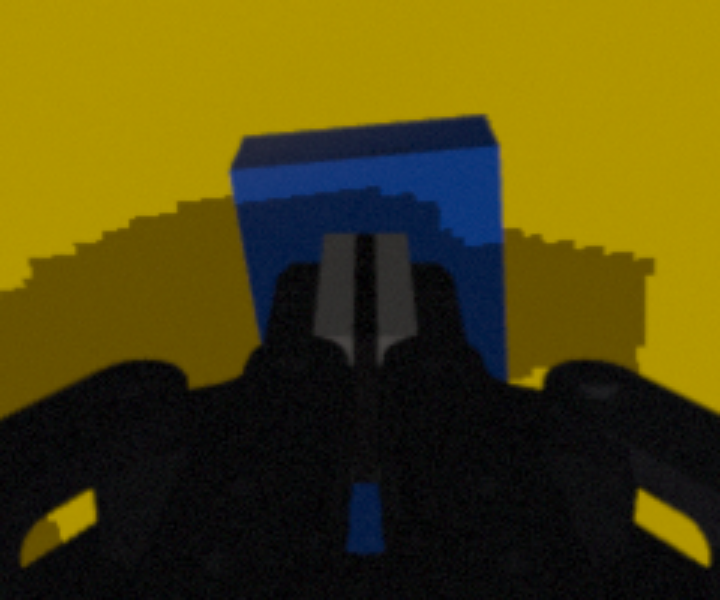

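The wedge is still unmoved and the force is zero, so the real tips must ride higher than the TCP reading of 5 mm. I'll retreat and touch down gently on the bare table to find the true height.

```bash
python3 -m crank '[{"grip":1,"offset":[0,0,-15],"angular":[0,0,0]},{"grip":1,"offset":[0,0,-25],"angular":[0,0,0]},{"grip":1,"offset":[30,2,-25],"angular":[0,0,-3]},{"grip":1,"offset":[60,5,-25],"angular":[0,0,-6]},{"grip":1,"offset":[60,5,-12],"angular":[0,0,-6]},{"grip":1,"offset":[60,5,0],"angular":[0,0,-6]},{"grip":1,"offset":[60,5,2],"angular":[0,0,-6]},{"grip":1,"offset":[60,5,2],"angular":[0,0,-6]}]'; python3 -c "
from go import *
to(.533,.225,.006,-1.5)
s=vision.snapshot('scene')
p=manip.sense()['tcp_pos']
im=cv2.resize(s['pixels'][140:200,310:390,::-1],None,fx=8,fy=8,interpolation=2)
for z in (0,.015): print(z,(proj(s,[[p[0],p[1],z]])-[310,140])*8+3.5)
cv2.imwrite('pics/p8s.png',im)"
```

```text
t: 7.95
tcp_pos: [0.5416, 0.2463, 0.0023]
tool_rot: [0.717, 0.697, -0.001, -0.001]
force: [0.2, -0.4, -0.6]
finger_gap: -0.0
tcp [0.5416 0.2463 0.0023] yang -1.62 off [-21.5  -8.   -3.7] turn -0.12 F [ 0.2 -0.4 -0.6] gap -0.0 t 7.95
tilt 0.19
0 [[397.99746382 194.19797143]]
0.015 [[400.23374925 173.11815364]]
```

View pics/p8s.png

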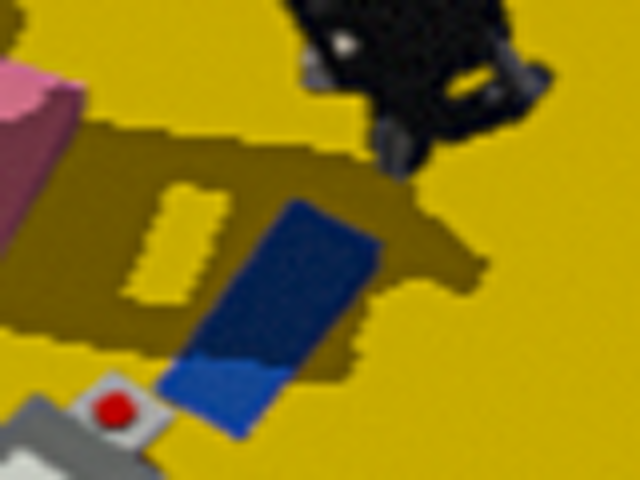

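The tip shows at about (398,181), which puts it roughly 10 mm up while the TCP reads 2 mm. I'll lower in small steps and watch the force.

```bash
python3 -m crank '[{"grip":1,"offset":[0,-4,2],"angular":[0,0,0]},{"grip":1,"offset":[0,-7,4],"angular":[0,0,0]},{"grip":1,"offset":[0,-7,4],"angular":[0,0,0]}]'; python3 -m crank '[{"grip":1,"offset":[0,0,2],"angular":[0,0,0]},{"grip":1,"offset":[0,0,2],"angular":[0,0,0]}]';python3 -m crank '[{"grip":1,"offset":[0,0,2],"angular":[0,0,0]},{"grip":1,"offset":[0,0,2],"angular":[0,0,0]}]'
```

```text
t: 8.3
tcp_pos: [0.5348, 0.2473, -0.0007]
tool_rot: [0.717, 0.697, -0.001, -0.0]
force: [-0.2, -0.9, 0.1]
finger_gap: 0.002
t: 8.5
tcp_pos: [0.5359, 0.2476, -0.0027]
tool_rot: [0.717, 0.697, 0.0, 0.0]
force: [0.7, -0.1, 0.2]
finger_gap: 0.001
t: 8.7
tcp_pos: [0.5358, 0.2476, -0.0048]
tool_rot: [0.717, 0.697, -0.0, -0.0]
force: [-0.0, 0.1, 0.2]
finger_gap: 0.002
```

```bash
for i in 1 2 3; do python3 -m crank '[{"grip":1,"offset":[0,0,2],"angular":[0,0,0]},{"grip":1,"offset":[0,0,2],"angular":[0,0,0]}]' | grep -E 'tcp|force'; done
```

```text
tcp_pos: [0.5357, 0.2476, -0.0068]
force: [0.4, 0.2, -0.4]
tcp_pos: [0.5356, 0.2475, -0.0089]
force: [0.9, 0.0, -0.0]
tcp_pos: [0.5356, 0.2476, -0.0108]
force: [0.6, -0.0, -0.2]
```

```bash
for i in 1 2; do python3 -m crank '[{"grip":1,"offset":[0,0,1.5],"angular":[0,0,0]},{"grip":1,"offset":[0,0,1.5],"angular":[0,0,0]}]' | grep -E 'tcp|force'; done; python3 -c "
from go import *
to(.533,.225,.006,-1.5)
s=vision.snapshot('scene')
p=manip.sense()['tcp_pos']
im=cv2.resize(s['pixels'][140:200,310:390,::-1],None,fx=8,fy=8,interpolation=2)
for z in (0,.015): print(z,(proj(s,[[p[0],p[1],z]])-[310,140])*8+3.5)
cv2.imwrite('pics/p9s.png',im)
w=vision.snapshot('wrist');cv2.imwrite('pics/p9w.png',cv2.resize(w['pixels'][160:360,200:440,::-1],None,fx=3,fy=3))"
```

```text
tcp_pos: [0.5357, 0.2476, -0.0123]
force: [0.3, 0.2, 0.7]
tcp_pos: [0.5357, 0.2476, -0.0137]
force: [-0.2, -0.2, -0.7]
tcp [ 0.5357  0.2476 -0.0137] yang -1.55 off [-22.6  -2.1 -19.7] turn -0.05 F [-0.2 -0.2 -0.7] gap 0.006 t 9.7
tilt 0.01
0 [[386.74486349 186.28972296]]
0.015 [[388.88472771 165.17968056]]
```

View pics/p9s.png

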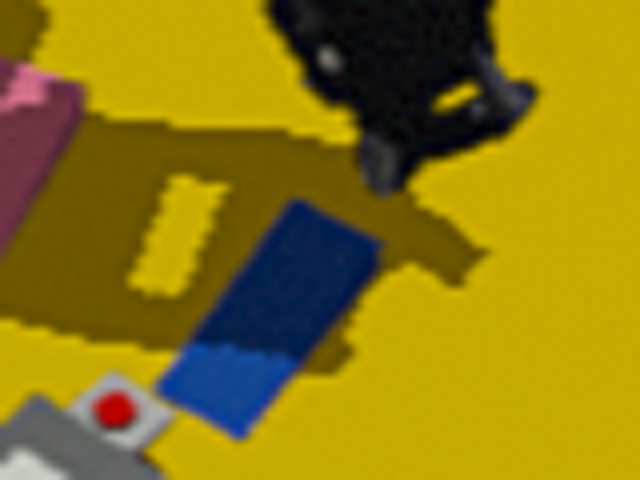

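View pics/p9w.png

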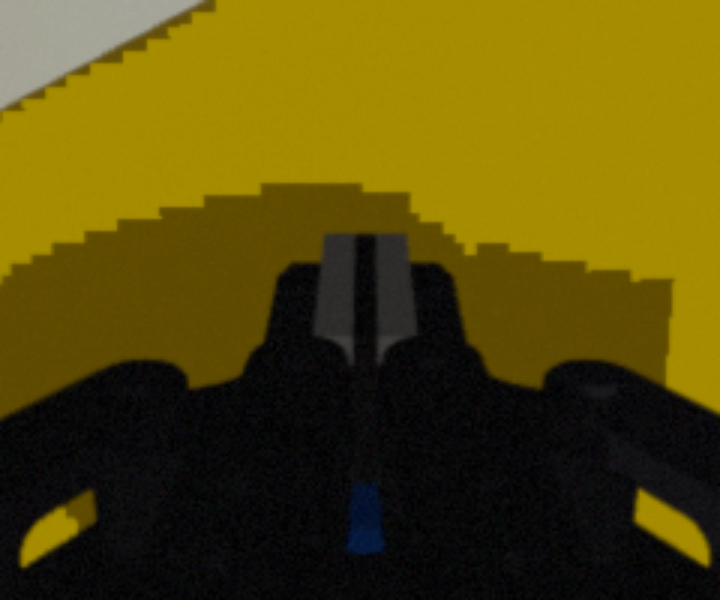

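The tips reach the table at a TCP reading of about −13 mm, where the gap starts to twitch. I'll raise 5 mm and push from there.

```bash
python3 -m crank '[{"grip":1,"offset":[0,-2,-5],"angular":[0,0,0]},{"grip":1,"offset":[-10,-2,-5],"angular":[0,0,0]},{"grip":1,"offset":[-20,-2,-5],"angular":[0,0,0]},{"grip":1,"offset":[-25,-2,-5],"angular":[0,0,0]},{"grip":1,"offset":[-29,-2,-5],"angular":[0,0,0]},{"grip":1,"offset":[-32,-2,-5],"angular":[0,0,0]},{"grip":1,"offset":[-35,-2,-5],"angular":[0,0,0]},{"grip":1,"offset":[-38,-2,-5],"angular":[0,0,0]},{"grip":1,"offset":[-41,-2,-5],"angular":[0,0,0]},{"grip":1,"offset":[-41,-2,-5],"angular":[0,0,0]}]'; python3 -c "
from go import *
to(.533,.225,.006,-1.5)
s=vision.snapshot('scene')
im=cv2.resize(s['pixels'][140:200,310:390,::-1],None,fx=8,fy=8,interpolation=2)
cv2.imwrite('pics/p10s.png',im)
s=vision.snapshot('top')
im=cv2.resize(s['pixels'][140:260,220:380,::-1],None,fx=4,fy=4,interpolation=2)
cv2.imwrite('pics/p10t.png',im)
"
```

```text
t: 10.8
tcp_pos: [0.5327, 0.2063, -0.0086]
tool_rot: [0.717, 0.697, -0.0, 0.0]
force: [0.5, 0.9, -0.9]
finger_gap: -0.001
tcp [ 0.5327  0.2063 -0.0086] yang -1.56 off [ 18.7  -0.2 -14.6] turn -0.06 F [ 0.5  0.9 -0.9] gap -0.001 t 10.8
tilt 0.02
```

View pics/p10s.png

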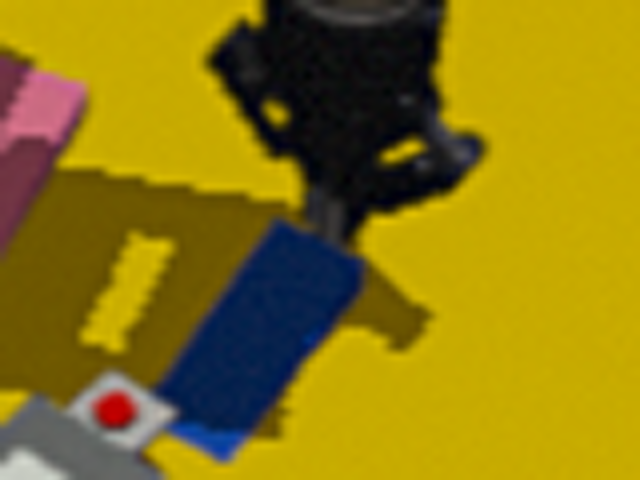

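View pics/p10t.png

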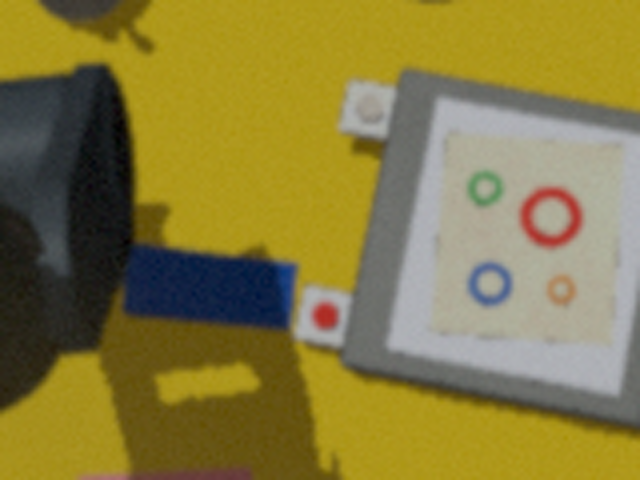

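The wedge is moving now: its thin edge is at (294,297) in the crop, about 14 mm forward, with contact about 12 mm ahead of the TCP. Now I'll turn it toward the foot.

```bash
python3 -m crank '[{"grip":1,"offset":[-1.5,0,0],"angular":[0,0,1]},{"grip":1,"offset":[-3,0,0],"angular":[0,0,2]},{"grip":1,"offset":[-4.5,0,0],"angular":[0,0,3]},{"grip":1,"offset":[-6,0,0],"angular":[0,0,4]},{"grip":1,"offset":[-7.5,0,0],"angular":[0,0,5]},{"grip":1,"offset":[-9,0,0],"angular":[0,0,6]},{"grip":1,"offset":[-10.5,-1,0],"angular":[0,0,7]},{"grip":1,"offset":[-12,-1,0],"angular":[0,0,7]},{"grip":1,"offset":[-12,-1,0],"angular":[0,0,7]}]'; python3 -c "
from go import *
to(.533,.225,.006,-1.5)
s=vision.snapshot('scene')
im=cv2.resize(s['pixels'][140:200,310:390,::-1],None,fx=8,fy=8,interpolation=2)
cv2.imwrite('pics/p11s.png',im)
s=vision.snapshot('top')
im=cv2.resize(s['pixels'][180:250,240:330,::-1],None,fx=8,fy=8,interpolation=2)
cv2.imwrite('pics/p11t.png',im)
"
```

```text
t: 11.8
tcp_pos: [0.5313, 0.1945, -0.0086]
tool_rot: [0.758, 0.652, -0.0, -0.0]
force: [0.3, -0.5, 0.2]
finger_gap: 0.002
tcp [ 0.5313  0.1945 -0.0086] yang -8.56 off [ 30.4  -2.8 -14.6] turn -7.06 F [ 0.3 -0.5  0.2] gap 0.002 t 11.8
tilt 0.02
```

View pics/p11s.png

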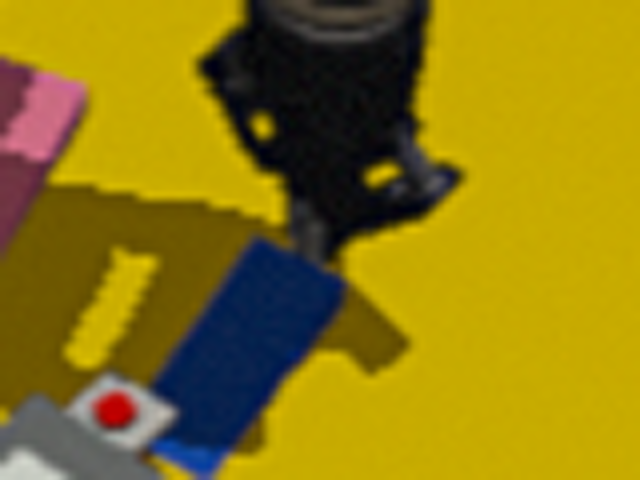

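View pics/p11t.png

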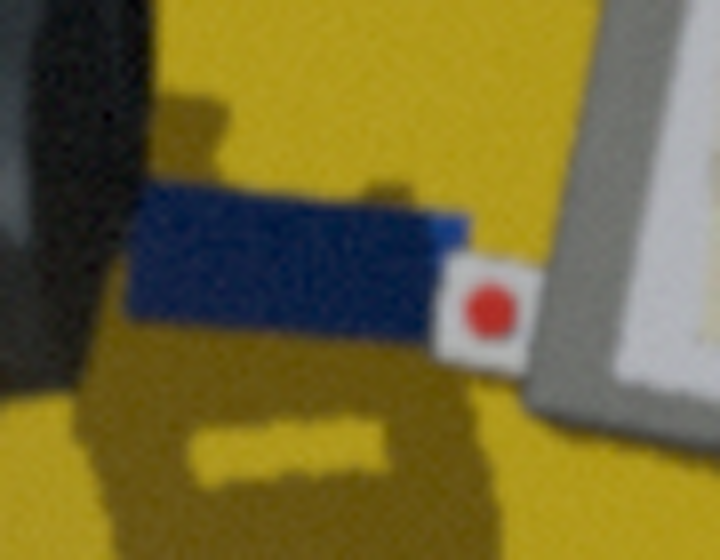

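```bash
python3 -c "
from go import *
T=vision.snapshot('top');C=vision.snapshot('scene')
f=lambda L,k,ox,oy:[((x-(k-1)/2)/k+ox,(y-(k-1)/2)/k+oy) for x,y in L]
b=onz(T,f([(150,182),(130,318)],8,240,180),.02);t=onz(T,f([(468,213)],8,240,180),0)
print(b.round(4),b.mean(0).round(4),t.round(4))
b=onz(C,f([(260,237),(345,282)],8,310,140),.02);t=onz(C,f([(210,478),(155,390)],8,310,140),0)
print(b.round(4),b.mean(0).round(4),t.round(4))
"
```

```text
[[0.5518 0.1779 0.02  ]
 [0.5061 0.18   0.02  ]] [0.529  0.1789 0.02  ] [[0.5522 0.0736 0.    ]]
[[0.51   0.1798 0.02  ]
 [0.5533 0.1785 0.02  ]] [0.5317 0.1792 0.02  ] [[0.5504 0.0734 0.    ]
 [0.5071 0.0991 0.    ]]
```

The wedge did not turn: it lies at heading about −91°, roughly 14 mm to the +x side of the foot line. I'll nudge it sideways by its +x long side, slightly ahead of its centre of mass, so that it lines up with the foot.

```bash
python3 -m crank '[{"grip":1,"offset":[10,0,0],"angular":[0,0,0]},{"grip":1,"offset":[12,0,-25],"angular":[0,0,0]},{"grip":1,"offset":[12,0,-50],"angular":[0,0,0]}]'; python3 -c "
from go import *
to(.595,.128,.043,-3)
to(.595,.128,-.008,-3)
"
```

```text
t: 12.3
tcp_pos: [0.5326, 0.2075, 0.0412]
tool_rot: [0.758, 0.653, -0.001, -0.001]
force: [0.2, 0.5, 0.2]
finger_gap: -0.001
tcp [0.5326 0.2075 0.0412] yang -8.51 off [-69.4  73.5  -1.9] turn -5.51 F [0.2 0.5 0.2] gap -0.001 t 12.3
tilt 0.11
tcp [0.5326 0.2075 0.0412] yang -8.51 off [-69.4  73.5  49.1] turn -5.51 F [0.2 0.5 0.2] gap -0.001 t 12.3
tilt 0.11
```

```bash
python3 -m crank '[{"grip":1,"offset":[0,40,0],"angular":[0,0,-3]},{"grip":1,"offset":[-25,74,0],"angular":[0,0,-5.5]},{"grip":1,"offset":[-69,74,0],"angular":[0,0,-5.5]},{"grip":1,"offset":[-69,74,30],"angular":[0,0,-5.5]},{"grip":1,"offset":[-69,74,49],"angular":[0,0,-5.5]},{"grip":1,"offset":[-69,74,49],"angular":[0,0,-5.5]}]'; python3 -c "
from go import *
to(.572,.126,-.008,-3)
s=vision.snapshot('scene')
im=cv2.resize(s['pixels'][140:215,300:400,::-1],None,fx=8,fy=8,interpolation=2)
cv2.imwrite('pics/p12s.png',im)
"
```

```text
t: 12.9
tcp_pos: [0.594, 0.1274, -0.01]
tool_rot: [0.726, 0.688, -0.002, -0.002]
force: [-1.3, -0.3, -0.0]
finger_gap: 0.001
tcp [ 0.594   0.1274 -0.01  ] yang -3.08 off [ -2.6 -21.9  -1.9] turn -0.08 F [-1.3 -0.3 -0. ] gap 0.001 t 12.9
tilt 0.32
```

View pics/p12s.png

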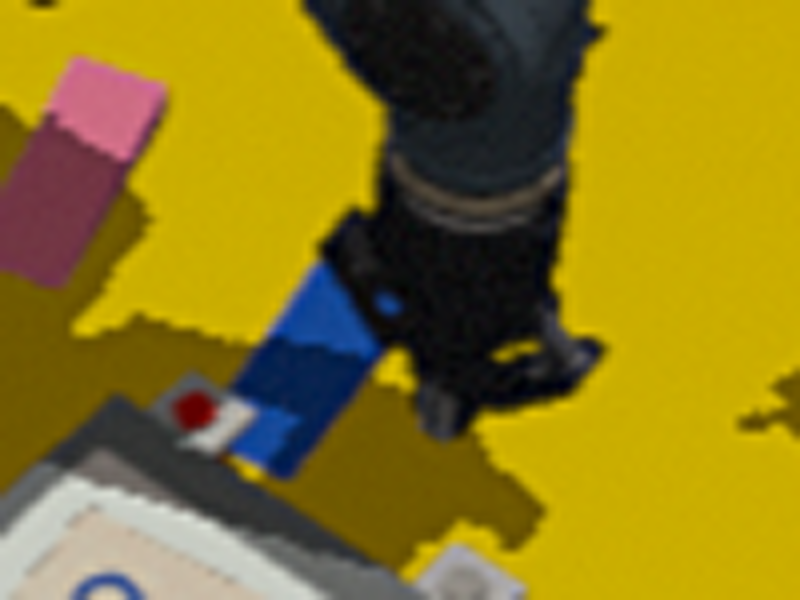

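```bash
python3 -m crank '[{"grip":1,"offset":[0,-8,0],"angular":[0,0,0]},{"grip":1,"offset":[0,-16,0],"angular":[0,0,0]},{"grip":1,"offset":[0,-22,0],"angular":[0,0,0]},{"grip":1,"offset":[0,-26,0],"angular":[0,0,0]},{"grip":1,"offset":[0,-30,0],"angular":[0,0,0]},{"grip":1,"offset":[0,-33,0],"angular":[0,0,0]},{"grip":1,"offset":[0,-36,0],"angular":[0,0,0]},{"grip":1,"offset":[0,-39,0],"angular":[0,0,0]},{"grip":1,"offset":[0,-39,0],"angular":[0,0,0]}]'; python3 -c "
from go import *
to(.572,.126,-.008,-3)
s=vision.snapshot('scene')
im=cv2.resize(s['pixels'][140:215,300:400,::-1],None,fx=8,fy=8,interpolation=2)
cv2.imwrite('pics/p13s.png',im)
s=vision.snapshot('top')
im=cv2.resize(s['pixels'][180:250,240:330,::-1],None,fx=8,fy=8,interpolation=2)
cv2.imwrite('pics/p13t.png',im)
"
```

```text
t: 13.85
tcp_pos: [0.5565, 0.1294, -0.0077]
tool_rot: [0.726, 0.688, -0.0, -0.0]
force: [-0.4, -0.7, 1.1]
finger_gap: -0.005
tcp [ 0.5565  0.1294 -0.0077] yang -3.05 off [-2.6 15.6  0.3] turn -0.05 F [-0.4 -0.7  1.1] gap -0.005 t 13.85
tilt 0.05
```

View pics/p13s.png

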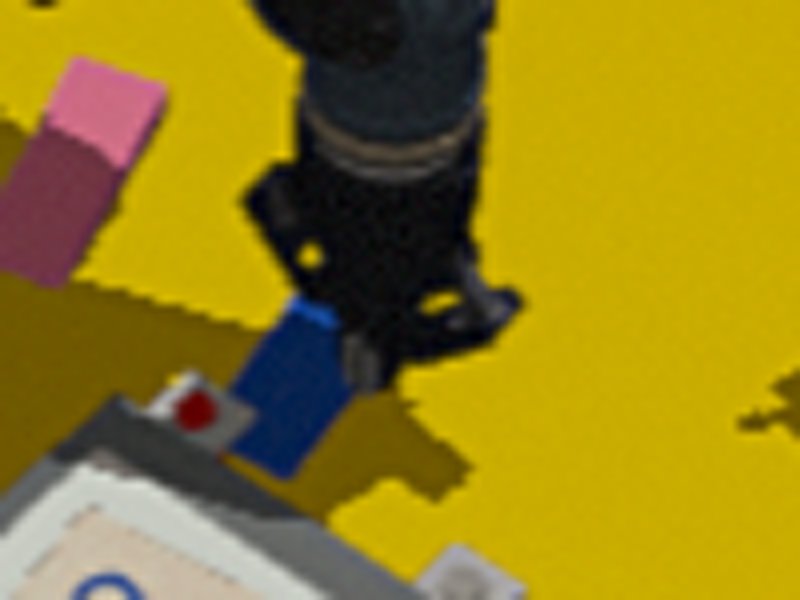

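View pics/p13t.png

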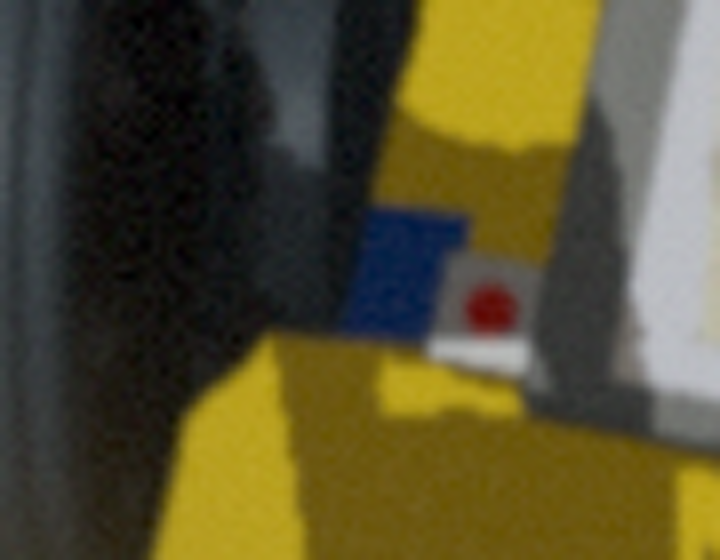

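The wedge is not yet displaced: its thin corner is still at (288,478), and the finger has only just reached its side. I'll continue.

```bash
python3 -m crank '[{"grip":1,"offset":[0,-3,0],"angular":[0,0,0]},{"grip":1,"offset":[0,-6,0],"angular":[0,0,0]},{"grip":1,"offset":[0,-9,0],"angular":[0,0,0]},{"grip":1,"offset":[0,-12,0],"angular":[0,0,0]},{"grip":1,"offset":[0,-12,0],"angular":[0,0,0]}]'; python3 -c "
from go import *
to(.572,.126,-.008,-3)
C=s=vision.snapshot('scene')
im=cv2.resize(s['pixels'][140:215,300:400,::-1],None,fx=8,fy=8,interpolation=2)
cv2.imwrite('pics/p14s.png',im)
s=vision.snapshot('top')
im=cv2.resize(s['pixels'][180:250,240:330,::-1],None,fx=8,fy=8,interpolation=2)
cv2.imwrite('pics/p14t.png',im)
"
```

```text
t: 14.45
tcp_pos: [0.5443, 0.1301, -0.0076]
tool_rot: [0.726, 0.688, -0.0, -0.0]
force: [0.1, 0.3, -0.2]
finger_gap: -0.003
tcp [ 0.5443  0.1301 -0.0076] yang -3.04 off [-2.6 27.9  0.3] turn -0.04 F [ 0.1  0.3 -0.2] gap -0.003 t 14.45
tilt 0.06
```

View pics/p14s.png

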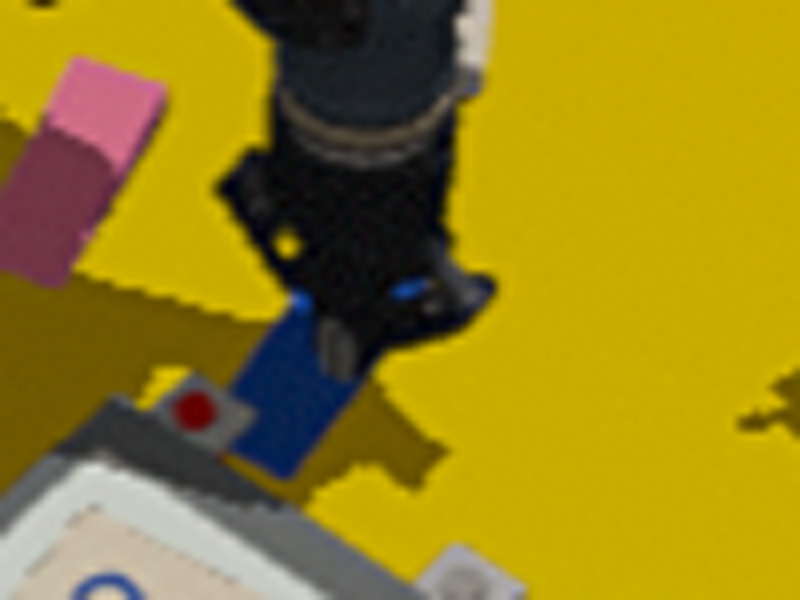

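View pics/p14t.png

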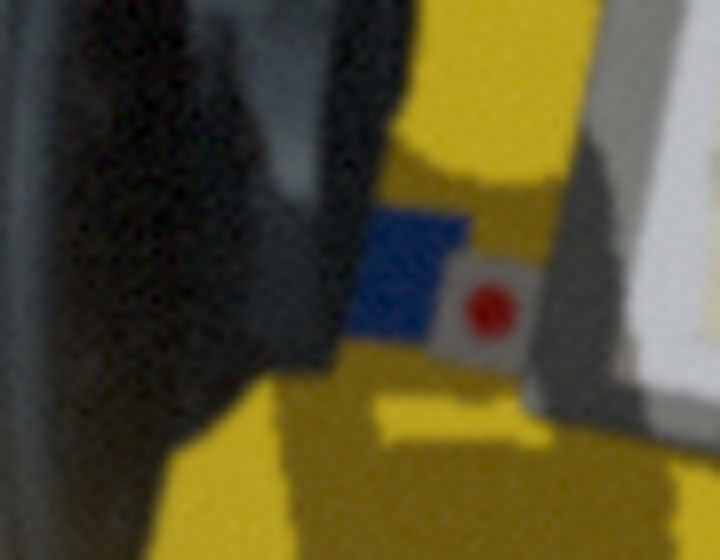

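The finger slid over the wedge again, which is only 10 mm thick here. So the tip stands about 18 mm above the reported TCP. I'll retreat and go lower, with force checks.

```bash
python3 -m crank '[{"grip":1,"offset":[0,0,-10],"angular":[0,0,0]},{"grip":1,"offset":[0,30,-10],"angular":[0,0,0]},{"grip":1,"offset":[-2,32,-4],"angular":[0,0,0]},{"grip":1,"offset":[-2,32,4],"angular":[0,0,0]},{"grip":1,"offset":[-2,32,6],"angular":[0,0,0]},{"grip":1,"offset":[-2,32,6],"angular":[0,0,0]}]'; for i in 1 2 3; do python3 -m crank '[{"grip":1,"offset":[0,0,1.5],"angular":[0,0,0]},{"grip":1,"offset":[0,0,1.5],"angular":[0,0,0]}]' | grep -E 'tcp|force|gap'; done
```

```text
t: 15.15
tcp_pos: [0.5751, 0.1264, -0.0144]
tool_rot: [0.726, 0.688, -0.001, -0.001]
force: [-0.4, -0.1, 0.1]
finger_gap: 0.005
tcp_pos: [0.5765, 0.1265, -0.0152]
force: [-0.2, -0.2, 0.6]
finger_gap: -0.001
tcp_pos: [0.5769, 0.1264, -0.0166]
force: [-0.1, 0.2, 0.1]
finger_gap: 0.0
tcp_pos: [0.5769, 0.1263, -0.0182]
force: [-0.2, 0.2, -0.2]
finger_gap: -0.003
```

```bash
python3 -m crank '[{"grip":1,"offset":[0,-4,-0.5],"angular":[0,0,0]},{"grip":1,"offset":[0,-7,-0.5],"angular":[0,0,0]},{"grip":1,"offset":[0,-10,-0.5],"angular":[0,0,0]},{"grip":1,"offset":[0,-13,-0.5],"angular":[0,0,0]},{"grip":1,"offset":[0,-16,-0.5],"angular":[0,0,0]},{"grip":1,"offset":[0,-19,-0.5],"angular":[0,0,0]},{"grip":1,"offset":[0,-19,-0.5],"angular":[0,0,0]}]'; python3 -c "
from go import *
to(.572,.126,-.008,-3)
C=s=vision.snapshot('scene')
im=cv2.resize(s['pixels'][140:215,300:400,::-1],None,fx=8,fy=8,interpolation=2)
cv2.imwrite('pics/p15s.png',im)
s=vision.snapshot('top')
im=cv2.resize(s['pixels'][180:250,240:330,::-1],None,fx=8,fy=8,interpolation=2)
cv2.imwrite('pics/p15t.png',im)
"
```

```text
t: 16.45
tcp_pos: [0.5574, 0.1275, -0.0176]
tool_rot: [0.726, 0.688, -0.0, -0.0]
force: [-0.7, 0.2, 0.3]
finger_gap: 0.001
tcp [ 0.5574  0.1275 -0.0176] yang -3.04 off [-0.7 14.7 -9.6] turn -0.04 F [-0.7  0.2  0.3] gap 0.001 t 16.45
tilt 0.04
```

View pics/p15s.png

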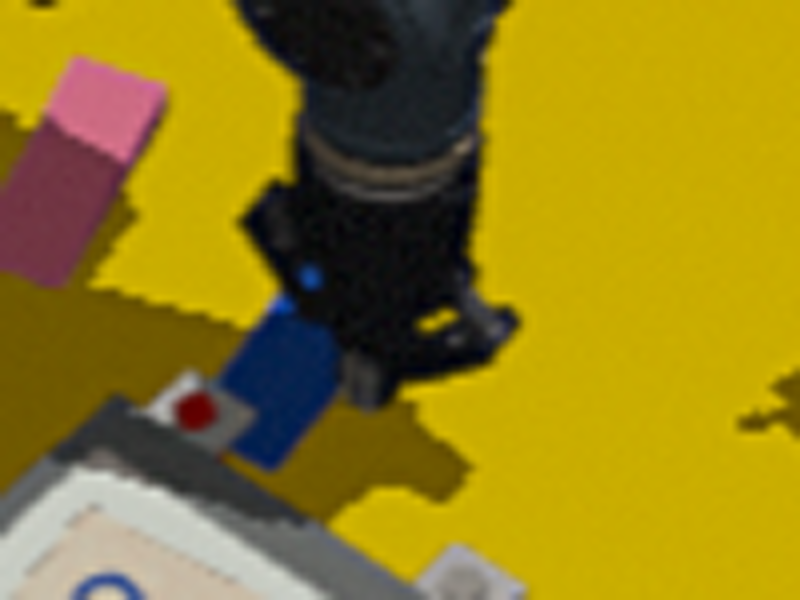

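View pics/p15t.png

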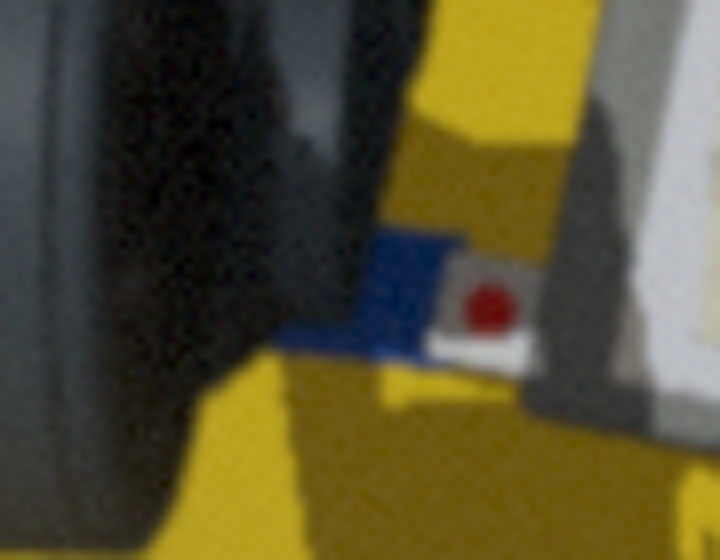

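The wedge moved 7 mm toward the foot line. I'll push another 7 mm.

```bash
python3 -m crank '[{"grip":1,"offset":[0,-3,0],"angular":[0,0,0]},{"grip":1,"offset":[0,-6,0],"angular":[0,0,0]},{"grip":1,"offset":[0,-7,0],"angular":[0,0,0]},{"grip":1,"offset":[0,-7,0],"angular":[0,0,0]},{"grip":1,"offset":[0,10,0],"angular":[0,0,0]},{"grip":1,"offset":[0,12,-30],"angular":[0,0,0]},{"grip":1,"offset":[0,15,-80],"angular":[0,0,0]},{"grip":1,"offset":[60,5,-110],"angular":[0,0,0]},{"grip":1,"offset":[110,-15,-110],"angular":[0,0,0]},{"grip":1,"offset":[110,-15,-110],"angular":[0,0,0]}]'; python3 -c "
from go import *
to(.572,.126,-.008,-3)
C=s=vision.snapshot('scene')
im=cv2.resize(s['pixels'][140:215,300:400,::-1],None,fx=8,fy=8,interpolation=2)
cv2.imwrite('pics/p16s.png',im)
s=vision.snapshot('wrist')
cv2.imwrite('pics/p16w.png',s['pixels'][:,:,::-1])
s=vision.snapshot('top')
im=cv2.resize(s['pixels'][180:250,240:330,::-1],None,fx=8,fy=8,interpolation=2)
cv2.imwrite('pics/p16t.png',im)
"
```

```text
t: 17.55
tcp_pos: [0.5483, 0.2414, 0.0941]
tool_rot: [0.725, 0.689, 0.001, 0.0]
force: [0.0, 0.2, -1.1]
finger_gap: -0.002
tcp [0.5483 0.2414 0.0941] yang -2.93 off [-114.2   29.4  102. ] turn 0.07 F [ 0.   0.2 -1.1] gap -0.002 t 17.55
tilt 0.15
```

View pics/p16s.png

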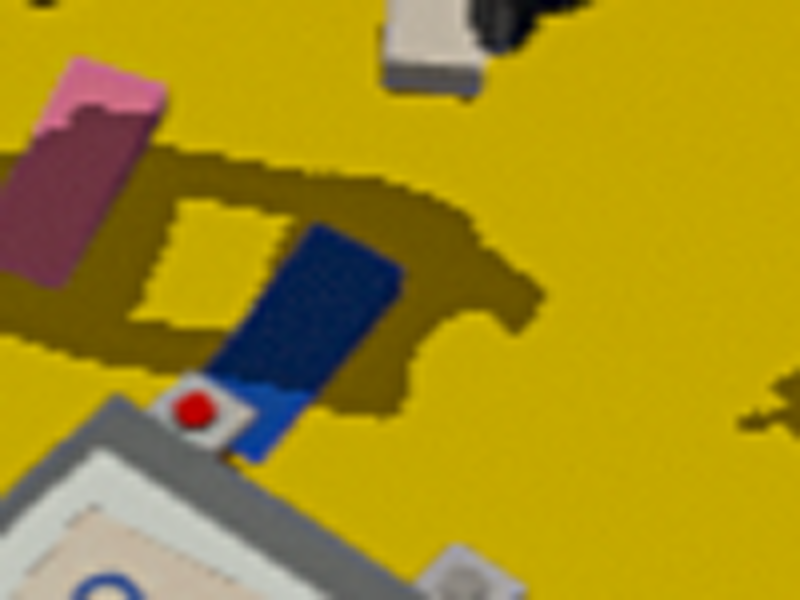

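View pics/p16t.png

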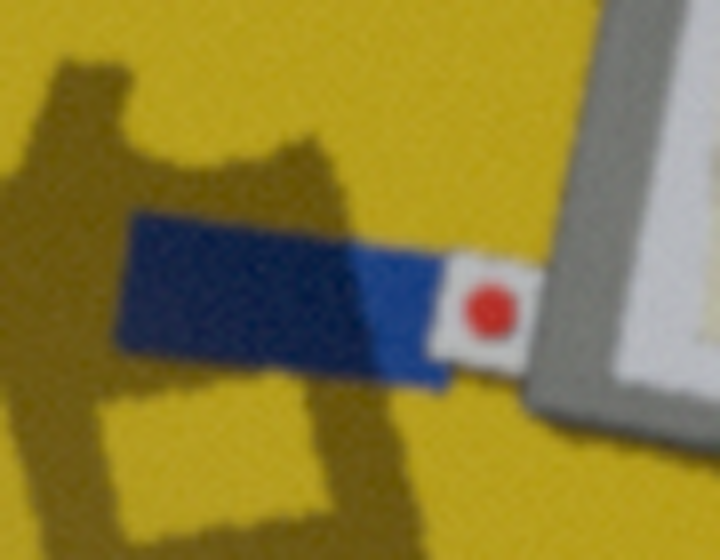

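View pics/p16w.png

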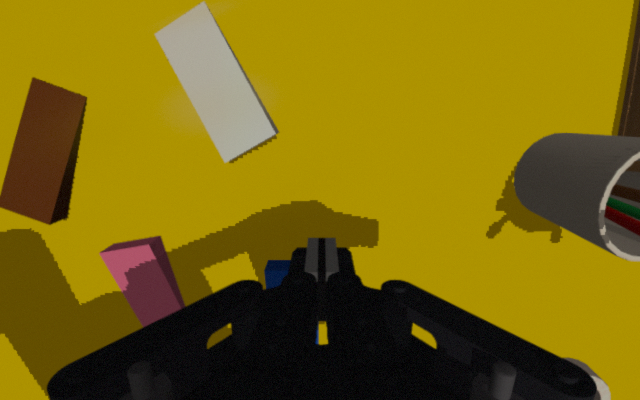

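The wedge is now in front of the ear: back at (124,280) in the top crop, thin lower corner at (447,388), in line with the red screw at (490,311).

```bash
python3 -c "
from go import *
T=vision.snapshot('top');C=vision.snapshot('scene')
f=lambda L,k,ox,oy:[((x-(k-1)/2)/k+ox,(y-(k-1)/2)/k+oy) for x,y in L]
b=onz(T,f([(133,212),(115,348)],8,240,180),.02);t=onz(T,f([(447,388)],8,240,180),0)
print(b.round(4),b.mean(0).round(4),t.round(4))
b=onz(C,f([(317,222),(405,267)],8,300,140),.02);t=onz(C,f([(258,463)],8,300,140),0)
print(b.round(4),b.mean(0).round(4),t.round(4))
to(.524,.21,-.017,-5)
"
```

```text
[[0.5414 0.1825 0.02  ]
 [0.4959 0.1839 0.02  ]] [0.5186 0.1832 0.02  ] [[0.4926 0.0761 0.    ]]
[[0.4974 0.1815 0.02  ]
 [0.542  0.1809 0.02  ]] [0.5197 0.1812 0.02  ] [[0.5351 0.0726 0.    ]]
tcp [0.5488 0.2374 0.0921] yang -3.04 off [-28.6 -23.3 109.1] turn 1.96 F [ 0.7  0.  -0.4] gap -0.001 t 17.8
tilt 0.05
```

The wedge centreline now passes through the foot, with back at (0.5195, 0.182), thin edge at (0.514, 0.0745) and heading −93°. The tool is aligned too. I'll go behind it and down.

```bash
python3 -m crank '[{"grip":1,"offset":[-15,-27,0],"angular":[0,0,0]},{"grip":1,"offset":[-15,-27,40],"angular":[0,0,0]},{"grip":1,"offset":[-15,-27,80],"angular":[0,0,0]},{"grip":1,"offset":[-15,-27,100],"angular":[0,0,0]},{"grip":1,"offset":[-15,-27,106],"angular":[0,0,0]},{"grip":1,"offset":[-23,-27,106],"angular":[0,0,0]},{"grip":1,"offset":[-30,-27,106],"angular":[0,0,0]},{"grip":1,"offset":[-36,-27,106],"angular":[0,0,0]},{"grip":1,"offset":[-40,-27,106],"angular":[0,0,0]},{"grip":1,"offset":[-40,-27,106],"angular":[0,0,0]}]'; python3 -c "
from go import *
to(.521,.19,-.015,-3)"
```

```text
t: 18.8
tcp_pos: [0.5204, 0.1988, -0.0127]
tool_rot: [0.726, 0.688, 0.001, 0.0]
force: [-0.3, 0.2, -0.6]
finger_gap: 0.002
tcp [ 0.5204  0.1988 -0.0127] yang -3.11 off [-8.8  1.1  2.3] turn -0.11 F [-0.3  0.2 -0.6] gap 0.002 t 18.8
tilt 0.08
```

```bash
python3 -m crank '[{"grip":1,"offset":[-4,0,2],"angular":[0,0,0]},{"grip":1,"offset":[-8,0,2],"angular":[0,0,0]},{"grip":1,"offset":[-12,0,2],"angular":[0,0,0]},{"grip":1,"offset":[-16,0,2],"angular":[0,0,0]},{"grip":1,"offset":[-20,0,2],"angular":[0,0,0]},{"grip":1,"offset":[-24,0,2],"angular":[0,0,0]},{"grip":1,"offset":[-28,0,2],"angular":[0,0,0]},{"grip":1,"offset":[-32,0,2],"angular":[0,0,0]}]'; python3 -c "
from go import *
to(.521,.19,-.015,-3)
C=s=vision.snapshot('scene')
im=cv2.resize(s['pixels'][140:240,290:400,::-1],None,fx=6,fy=6,interpolation=2)
cv2.imwrite('pics/p17s.png',im)
s=vision.snapshot('top')
im=cv2.resize(s['pixels'][180:250,240:330,::-1],None,fx=8,fy=8,interpolation=2)
cv2.imwrite('pics/p17t.png',im)
"
```

```text
t: 19.6
tcp_pos: [0.5182, 0.1675, -0.0155]
tool_rot: [0.726, 0.688, 0.0, -0.0]
force: [-0.1, 5.2, 0.7]
finger_gap: -0.001
tcp [ 0.5182  0.1675 -0.0155] yang -3.05 off [22.7  1.6 -0.5] turn -0.05 F [-0.1  5.2  0.7] gap -0.001 t 19.6
tilt 0.02
```

View pics/p17s.png

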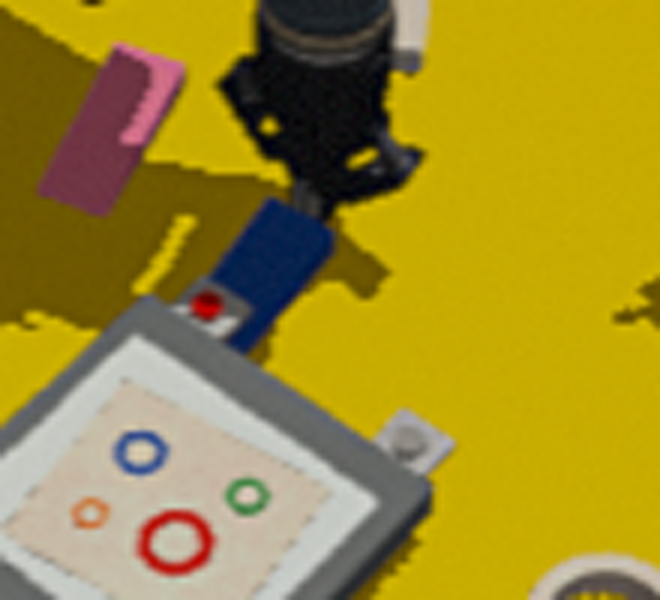

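View pics/p17t.png

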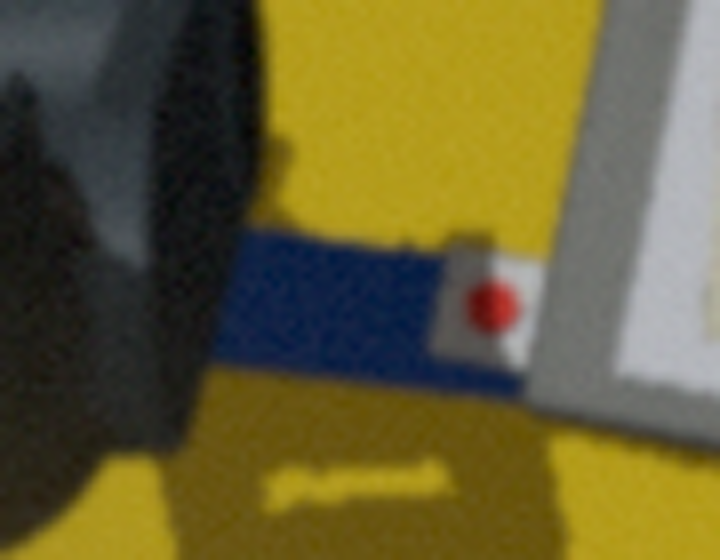

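The wedge is under the foot with 5 N of push, and the screw at (492,306) is starting to rise. I'll continue.

```bash
python3 -m crank '[{"grip":1,"offset":[-3,0,0],"angular":[0,0,0]},{"grip":1,"offset":[-6,0,0],"angular":[0,0,0]},{"grip":1,"offset":[-9,0,0],"angular":[0,0,0]},{"grip":1,"offset":[-12,0,0],"angular":[0,0,0]}]';  python3 -m crank '[{"grip":1,"offset":[-3,0,0],"angular":[0,0,0]},{"grip":1,"offset":[-6,0,0],"angular":[0,0,0]},{"grip":1,"offset":[-9,0,0],"angular":[0,0,0]}]'; python3 -c "
from go import *
to(.521,.134,-.015,-3)
C=s=vision.snapshot('scene')
im=cv2.resize(s['pixels'][170:290,250:370,::-1],None,fx=5,fy=5,interpolation=2)
cv2.imwrite('pics/p18s.png',im)
s=vision.snapshot('top')
im=cv2.resize(s['pixels'][160:250,240:430,::-1],None,fx=4,fy=4,interpolation=2)
cv2.imwrite('pics/p18t.png',im)
"
```

```text
t: 20.1
tcp_pos: [0.5174, 0.1554, -0.0156]
tool_rot: [0.726, 0.688, 0.0, -0.0]
force: [1.0, 5.0, -0.2]
finger_gap: 0.002
t: 20.4
tcp_pos: [0.517, 0.1463, -0.0156]
tool_rot: [0.726, 0.688, -0.0, -0.0]
force: [0.7, 4.9, 0.8]
finger_gap: 0.001
tcp [ 0.517   0.1463 -0.0156] yang -3.05 off [-12.1   4.7  -0.6] turn -0.05 F [0.7 4.9 0.8] gap 0.001 t 20.4
tilt 0.0
```

View pics/p18s.png

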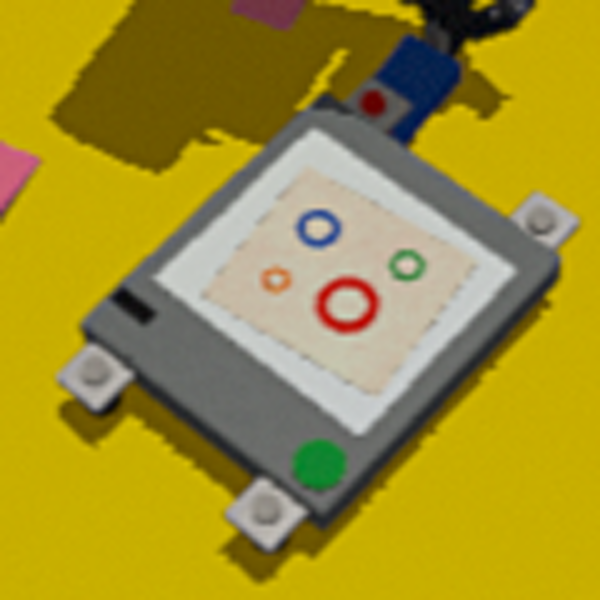

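View pics/p18t.png

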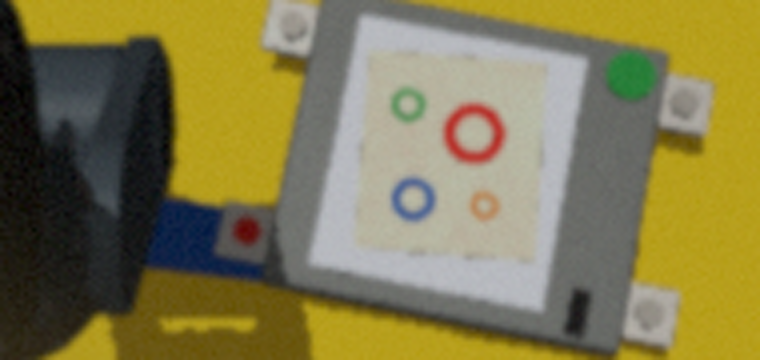

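```bash
for i in 1 2 3; do python3 -m crank '[{"grip":1,"offset":[-2,0,0],"angular":[0,0,0]},{"grip":1,"offset":[-3,0,0],"angular":[0,0,0]}]'|grep -E 'tcp|force';done; python3 -c "
from go import *
T=vision.snapshot('top');C=vision.snapshot('scene')
print([(b[0],b[1]) for b in blobs(T,'green')],[(b[0],b[1]) for b in blobs(T,'red')][:3],[(b[0],b[1]) for b in blobs(C,'green')],[(b[0],b[1]) for b in blobs(C,'red')][4:8])"
```

```text
tcp_pos: [0.5168, 0.1436, -0.0156]
force: [0.7, 4.7, 0.6]
tcp_pos: [0.5167, 0.1405, -0.0156]
force: [0.1, 4.6, 0.2]
tcp_pos: [0.5165, 0.1375, -0.0156]
force: [-0.1, 4.2, 0.7]
[([201.0, 82.0], 265), ([397.4, 178.4], 102)] [([358.3, 192.9], 74), ([301.5, 217.1], 27), ([482.2, 277.0], 331)] [([338.3, 63.1], 15), ([461.6, 173.5], 162), ([420.9, 174.7], 17), ([313.5, 262.9], 80)] [([324.1, 190.0], 20), ([319.3, 230.7], 60), ([203.6, 275.4], 260), ([209.1, 291.5], 14)]
```

```bash
python3 -c "
from go import *
T=vision.snapshot('top');C=vision.snapshot('scene')
for n,a,b in(('dot',(397.4,178.4),(313.5,262.9)),('red',(301.5,217.1),(324.1,190.0))): print(n,tri(T,a,C,b))"
for i in 1 2 ; do python3 -m crank '[{"grip":1,"offset":[-1,0,0],"angular":[0,0,0]},{"grip":1,"offset":[-2,0,0],"angular":[0,0,0]}]'|grep -E 'tcp|force';done; python3 -c "
from go import *
C=s=vision.snapshot('scene')
im=cv2.resize(s['pixels'][170:290,250:370,::-1],None,fx=5,fy=5,interpolation=2)
cv2.imwrite('pics/p19s.png',im)"
```

```text
dot (array([ 0.63025304, -0.181856  ,  0.05497931]), np.float64(0.0019047594497979886))
red (array([0.5144892 , 0.05876176, 0.04560795]), np.float64(0.002106351612221589))
tcp_pos: [0.5164, 0.1359, -0.0156]
force: [0.2, 5.8, 0.4]
tcp_pos: [0.5164, 0.1344, -0.0156]
force: [0.5, 8.2, 0.6]
```

View pics/p19s.png

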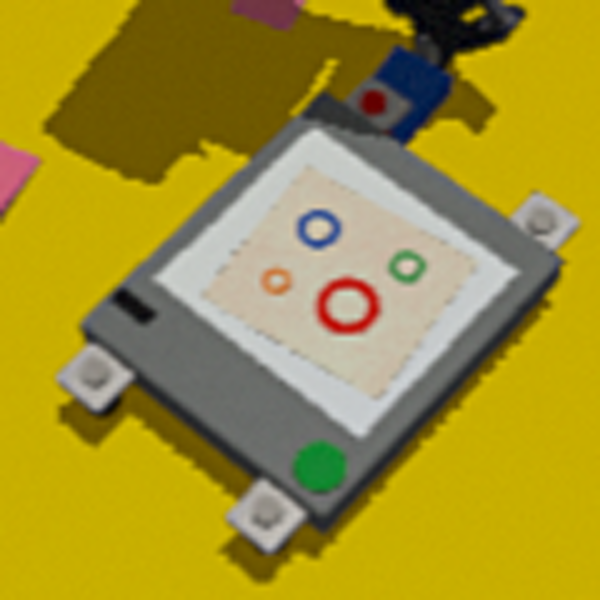

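The force rose to 8.2 N at the predicted stroke, and the dot measures 55 mm and the screw 46 mm high, so the box is level. I'll back off and go over to the green dot.

```bash
python3 -m crank '[{"grip":1,"offset":[0,0,0],"angular":[0,0,0]},{"grip":1,"offset":[8,0,0],"angular":[0,0,0]},{"grip":1,"offset":[30,0,0],"angular":[0,0,0]},{"grip":1,"offset":[30,0,-45],"angular":[0,0,0]},{"grip":1,"offset":[30,0,-90],"angular":[0,0,0]},{"grip":1,"offset":[30,0,-125],"angular":[0,0,0]},{"grip":1,"offset":[30,0,-125],"angular":[0,0,0]}]'|grep -E 'tcp|force'; python3 -c "
from go import *
T=vision.snapshot('top');C=vision.snapshot('scene')
g=lambda s,c,p:min(blobs(s,c),key=lambda b:np.hypot(b[0][0]-p[0],b[0][1]-p[1]))[0]
D=tri(T,g(T,'green',(397,179)),C,g(C,'green',(313,262)));print('dot',D);print('red',tri(T,g(T,'red',(301,217)),C,g(C,'red',(324,190))))
to(D[0][0],D[0][1],.11)
im=cv2.resize(C['pixels'][160:280,250:380,::-1],None,fx=5,fy=5,interpolation=2)
cv2.imwrite('pics/p20s.png',im)
im=cv2.resize(T['pixels'][150:260,240:430,::-1],None,fx=4,fy=4,interpolation=2)
cv2.imwrite('pics/p20t.png',im)"
```

```text
tcp_pos: [0.5213, 0.1637, 0.1139]
force: [0.8, -0.4, -0.5]
dot (array([ 0.63037504, -0.18171926,  0.05497279]), np.float64(0.002268751083586546))
red (array([0.514937  , 0.05857044, 0.04633422]), np.float64(0.0026788905315433746))
tcp [0.5181 0.1632 0.1101] yang -3.03 off [-338.5  130.4    0.5] turn None F [0.1 0.5 0.1] gap 0.003 t 22.55
tilt 0.09
```

View pics/p20s.png

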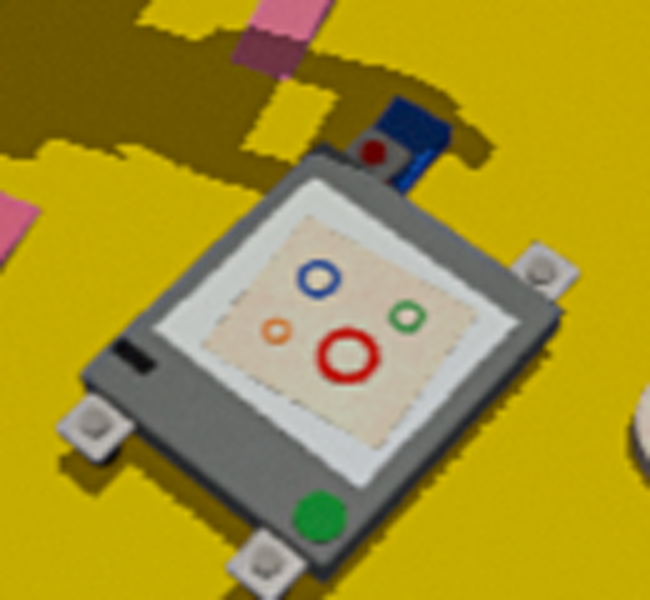

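View pics/p20t.png

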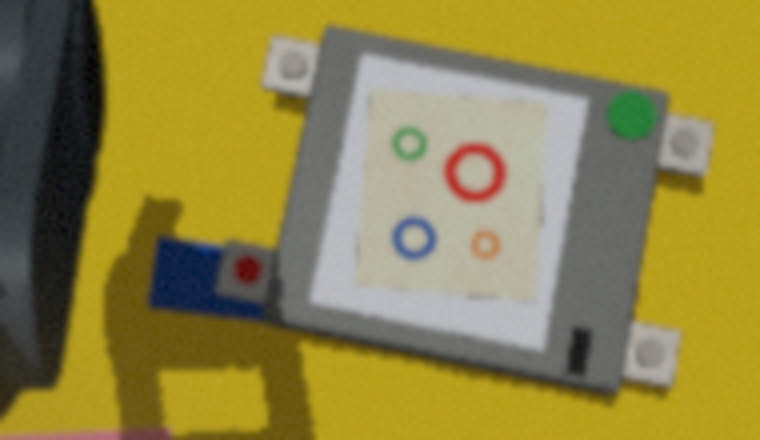

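```bash
python3 -m crank '[{"grip":1,"offset":[-40,16,0],"angular":[0,0,0]},{"grip":1,"offset":[-80,32,0],"angular":[0,0,0]},{"grip":1,"offset":[-120,47,0],"angular":[0,0,0]},{"grip":1,"offset":[-160,62,0],"angular":[0,0,0]},{"grip":1,"offset":[-200,77,0],"angular":[0,0,0]},{"grip":1,"offset":[-240,92,0],"angular":[0,0,0]},{"grip":1,"offset":[-280,108,0],"angular":[0,0,0]},{"grip":1,"offset":[-320,123,0],"angular":[0,0,0]},{"grip":1,"offset":[-339,130,0],"angular":[0,0,0]},{"grip":1,"offset":[-339,130,0],"angular":[0,0,0]}]'|grep -E 'tcp|force'; python3 -c "
from go import *
to(.629,-.181,.06)
T=vision.snapshot('top');C=vision.snapshot('scene')
print(tri(T,(410.8,185.4),C,(302.9,271.8)))
W=vision.snapshot('wrist');cv2.imwrite('pics/p21w.png',W['pixels'][:,:,::-1])
im=cv2.resize(C['pixels'][160:290,240:380,::-1],None,fx=5,fy=5,interpolation=2)
cv2.imwrite('pics/p21s.png',im)
"
```

```text
tcp_pos: [0.6294, -0.1847, 0.1074]
force: [0.3, -0.1, 0.5]
tcp [ 0.6294 -0.1847  0.1074] yang -3.26 off [ 3.7 -0.5 47.4] turn None F [ 0.3 -0.1  0.5] gap 0.0 t 23.55
tilt 0.11
(array([ 0.61672968, -0.21868847,  0.04501279]), np.float64(0.0012241363648015442))
```

View pics/p21w.png

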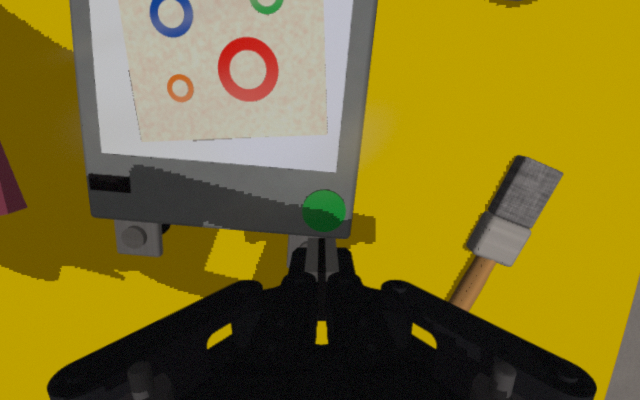

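View pics/p21s.png

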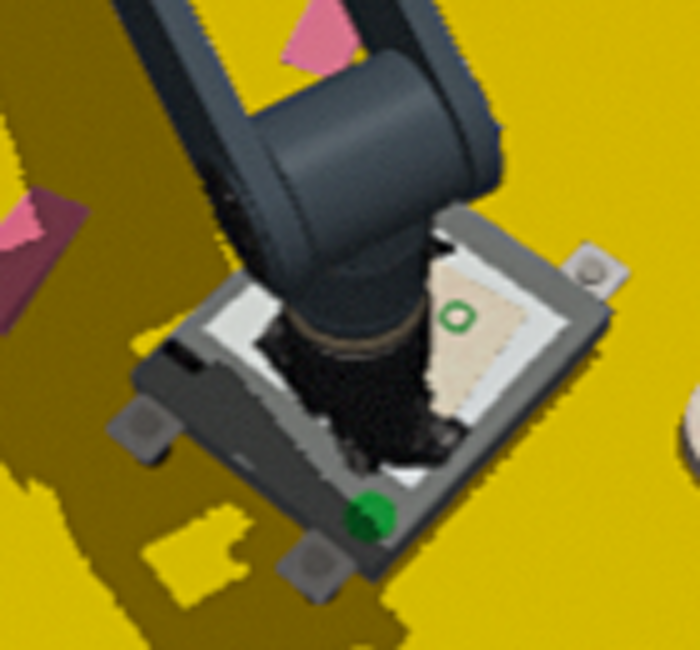

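The finger is above the green dot, which is at (323,210) in the wrist view. The opposite ear has dropped to 45 mm. Now I'll lower with force checks.

```bash
python3 -m crank '[{"grip":1,"offset":[3,0,25],"angular":[0,0,0]},{"grip":1,"offset":[3,0,45],"angular":[0,0,0]},{"grip":1,"offset":[3,0,55],"angular":[0,0,0]},{"grip":1,"offset":[3,0,60],"angular":[0,0,0]},{"grip":1,"offset":[3,0,60],"angular":[0,0,0]}]'|grep -E 'tcp|force'; for i in 1 2 3; do python3 -m crank '[{"grip":1,"offset":[0,0,1.5],"angular":[0,0,0]},{"grip":1,"offset":[0,0,1.5],"angular":[0,0,0]}]'|grep -E 'tcp|force'; done
```

```text
tcp_pos: [0.6295, -0.1778, 0.049]
force: [-0.6, -0.7, -0.1]
tcp_pos: [0.6304, -0.179, 0.0488]
force: [-0.1, -0.1, -0.3]
tcp_pos: [0.63, -0.1791, 0.0468]
force: [-0.3, 0.2, -0.1]
tcp_pos: [0.6297, -0.1789, 0.0448]
force: [0.5, -0.1, 0.3]
```

```bash
for i in 1 2 3 4; do python3 -m crank '[{"grip":1,"offset":[0,0,1.2],"angular":[0,0,0]},{"grip":1,"offset":[0,0,1.2],"angular":[0,0,0]}]'|grep -E 'tcp|force'; done
```

```text
tcp_pos: [0.6297, -0.1789, 0.0435]
force: [-0.2, -0.0, -0.3]
tcp_pos: [0.6297, -0.1788, 0.0423]
force: [0.6, -0.9, 0.6]
tcp_pos: [0.6297, -0.1788, 0.0411]
force: [0.2, -0.1, 0.4]
tcp_pos: [0.6297, -0.1789, 0.04]
force: [0.7, -0.8, 0.4]
```

```bash
for i in 1 2 3 4; do python3 -m crank '[{"grip":1,"offset":[0,0,1],"angular":[0,0,0]},{"grip":1,"offset":[0,0,1],"angular":[0,0,0]}]'|grep -E 'tcp|force'; done
```

```text
tcp_pos: [0.6297, -0.1788, 0.0389]
force: [0.5, -0.0, -0.4]
tcp_pos: [0.6298, -0.1789, 0.038]
force: [0.3, 0.0, -0.4]
tcp_pos: [0.6298, -0.1789, 0.037]
force: [0.4, 0.3, 0.7]
tcp_pos: [0.6299, -0.1789, 0.0361]
force: [-0.5, 0.4, -0.2]
```

```bash
for i in 1 2 3; do python3 -m crank '[{"grip":1,"offset":[0,0,1],"angular":[0,0,0]},{"grip":1,"offset":[0,0,1],"angular":[0,0,0]}]'|grep -E 'tcp|force'; done; python3 -c "
from go import *
C=vision.snapshot('scene')
im=cv2.resize(C['pixels'][190:290,240:380,::-1],None,fx=5,fy=5,interpolation=2)
cv2.imwrite('pics/p22s.png',im)
"
```

```text
tcp_pos: [0.6299, -0.1789, 0.0359]
force: [-1.3, 0.5, 4.3]
tcp_pos: [0.63, -0.1789, 0.0358]
force: [-3.0, 0.8, 8.8]
tcp_pos: [0.6301, -0.179, 0.0357]
force: [-3.2, 1.8, 13.5]
```

View pics/p22s.png

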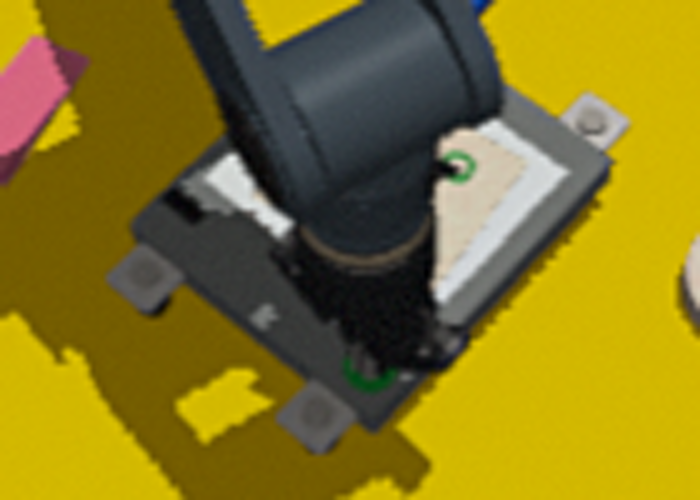

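The contact is stiff: 13.5 N with no sinking, so the box stays level. I'll lift off and do a final check.

```bash
python3 -m crank '[{"grip":1,"offset":[0,0,0],"angular":[0,0,0]},{"grip":1,"offset":[0,0,-5],"angular":[0,0,0]},{"grip":1,"offset":[0,0,-30],"angular":[0,0,0]},{"grip":1,"offset":[0,0,-75],"angular":[0,0,0]},{"grip":1,"offset":[0,0,-120],"angular":[0,0,0]},{"grip":1,"offset":[0,-45,-150],"angular":[0,0,0]},{"grip":1,"offset":[0,-90,-170],"angular":[0,0,0]},{"grip":1,"offset":[0,-130,-170],"angular":[0,0,0]},{"grip":1,"offset":[0,-130,-170],"angular":[0,0,0]}]'|grep -E 'tcp|force'; python3 -m crank '[{"grip":1,"offset":[0,-40,0],"angular":[0,0,0]},{"grip":1,"offset":[-45,-60,0],"angular":[0,0,0]},{"grip":1,"offset":[-90,-60,0],"angular":[0,0,0]},{"grip":1,"offset":[-130,-60,0],"angular":[0,0,0]},{"grip":1,"offset":[-130,-60,0],"angular":[0,0,0]}]'|grep -E 'tcp|force'; python3 -c "
from go import *
T=vision.snapshot('top');C=vision.snapshot('scene')
im=cv2.resize(C['pixels'][160:290,240:380,::-1],None,fx=5,fy=5,interpolation=2)
cv2.imwrite('pics/p23s.png',im)
im=cv2.resize(T['pixels'][150:260,240:430,::-1],None,fx=4,fy=4,interpolation=2)
cv2.imwrite('pics/p23t.png',im)
cv2.imwrite('pics/p23T.png',T['pixels'][:,:,::-1])
g=lambda s,c,p:min(blobs(s,c),key=lambda b:np.hypot(b[0][0]-p[0],b[0][1]-p[1]))[0]
try:
  print('dot',tri(T,g(T,'green',(397,179)),C,g(C,'green',(313,262))));print('red',tri(T,g(T,'red',(301,217)),C,g(C,'red',(324,190))))
except Exception as e: print(e)
"
```

```text
tcp_pos: [0.4933, -0.1694, 0.2029]
force: [-0.2, 0.9, -0.4]
tcp_pos: [0.4343, -0.3048, 0.2033]
force: [0.5, -0.2, 0.5]
dot (array([ 0.6303833 , -0.18187388,  0.0552156 ]), np.float64(0.0020977314981428592))
red (array([0.51463852, 0.058698  , 0.04584998]), np.float64(0.0022972744006509098))
```

View pics/p23s.png

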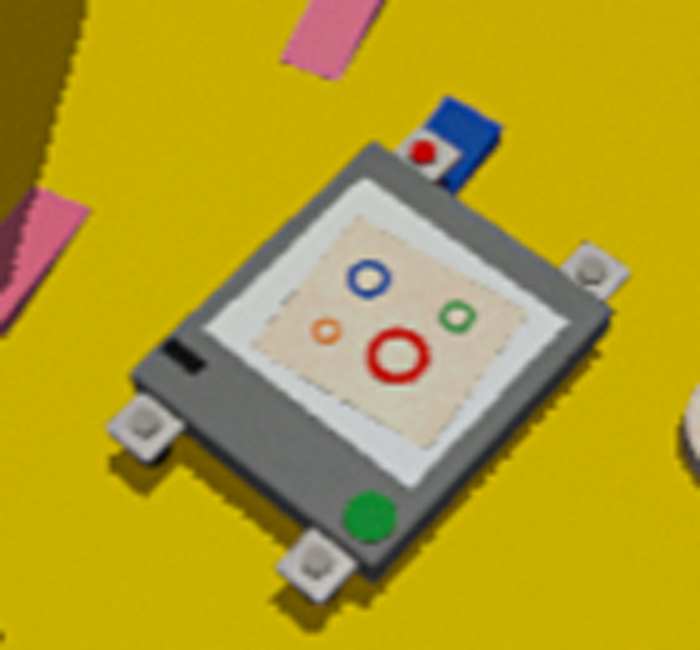

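View pics/p23t.png

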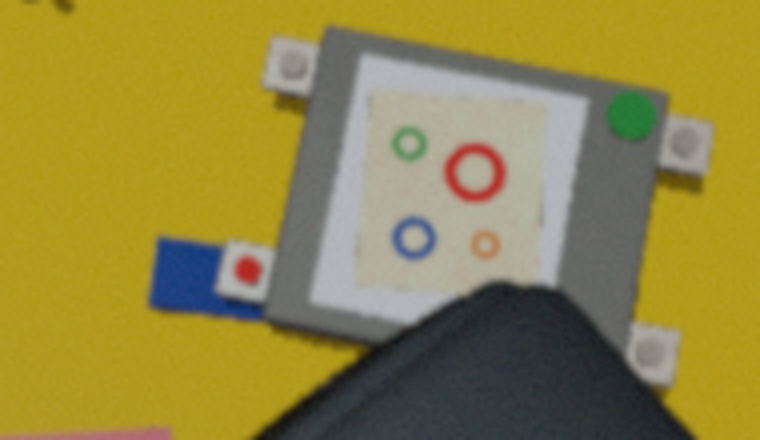

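View pics/p23T.png

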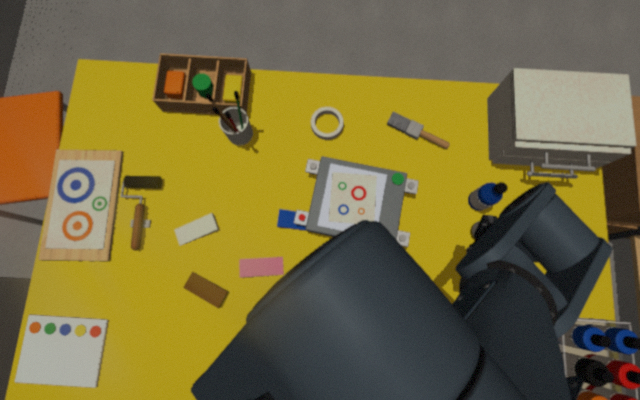

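```bash
python3 -c "
from station import manip
print(manip.sense()['t'],manip.sense()['force']); print(manip.sign_off())"
```

```text
28.55 [-0.38375172  0.63282361  0.18007425]
the job is handed in; nothing more can be done
None
```

I slid the blue wedge under the red foot until the light box sat level, checked it with a fingertip press on the green dot, and handed the job in at 28.6 s. The sign-off gives no verdict, so the result rests on my own checks.

**What I did:**
- Two early attempts to push the wedge from behind, and a sideways nudge, passed over the wedge without moving it. The real fingertips stood about 20 mm higher than the reported tool position. I found the true height by lowering in small steps.
- I then shifted the wedge sideways by about 14 mm to line it up with the foot and pushed it in. The push took about 5 N while it slid under and rose to 8.2 N at the end.
- With shut fingers I pressed the dot to 13.5 N. The box did not sink measurably.

**Last checks:**
- **Before and after the press:** the dot and the red screw measured the same to within about 1 mm.
- **Rise and drop:** the red ear had risen about 8 mm and the opposite ear had dropped about 7 mm, where 9 mm was expected. My measurement is only good to about 2 mm, so pictures alone can't confirm the last 2 mm. I rely on the stiff press and the rise in push force for that.
- **Box position:** I estimate it moved about 3 mm.
- **Wedge:** its centre is about 10 mm from the foot.
- **Surroundings:** the jar, tape, brush, brayer and blue bottle looked undisturbed. The arm hid the red and most of the yellow bottle in the last top view. It felt no contact force on the way there.

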